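# Set skate wheels on the wear-gauge stand and slide a gauge blade under each

## Task

Set up the wear check: move every skate wheel from the low rack onto the raised gauge stand, resting upright on its two narrow rails and centred over a slot, one wheel to a slot. Under each wheel slide one gauge blade, lying flat and straight, in through that slot from the front until the line scribed across the blade is level with the front face of the rail, and leave it there to be read. A blade left over may stay on the counter; do not disturb the pan, puller, spacer or toe stop.

Things in the scene. Friction and masses are not known exactly. Their poses are not given: they have to be found in the camera images.
- stand: aluminium gauge stand, fixed. Origin on the counter below mid front face of the front rail; +x into the slots, y along the rails. Ledge 30 mm high, x -75..65, y +-165 mm. On it two rails, tops 44 mm high: front x 0..8, rear x 48..56 mm; a wheel rests on both, tread 6.7 mm over the ledge. Front rail has 4 slots on the ledge, 26 wide x 9 mm high, y = 120, 40, -40, -120 mm, black lines on the ledge beside each
- seat0 (a point): stand, bay 0 (y = 120 mm): where the centre of a wheel lies when it rests on both rails, centred over the slot (67.7 mm above the counter, 28 mm behind the rail's front face)
- stop0 (a point): stand, bay 0: point on the ledge, 16 mm in front of the rail's front face and in line with the slot, where a blade's origin lies when its scribed line is level with that face (its tip is then 34 mm in)
- seat1 (a point): stand, bay 1 (y = 40 mm): where the centre of a wheel lies when it rests on both rails, centred over the slot (67.7 mm above the counter, 28 mm behind the rail's front face)
- stop1 (a point): stand, bay 1: point on the ledge, 16 mm in front of the rail's front face and in line with the slot, where a blade's origin lies when its scribed line is level with that face (its tip is then 34 mm in)
- seat2 (a point): stand, bay 2 (y = -40 mm): where the centre of a wheel lies when it rests on both rails, centred over the slot (67.7 mm above the counter, 28 mm behind the rail's front face)
- stop2 (a point): stand, bay 2: point on the ledge, 16 mm in front of the rail's front face and in line with the slot, where a blade's origin lies when its scribed line is level with that face (its tip is then 34 mm in)
- seat3 (a point): stand, bay 3 (y = -120 mm): where the centre of a wheel lies when it rests on both rails, centred over the slot (67.7 mm above the counter, 28 mm behind the rail's front face)
- stop3 (a point): stand, bay 3: point on the ledge, 16 mm in front of the rail's front face and in line with the slot, where a blade's origin lies when its scribed line is level with that face (its tip is then 34 mm in)
- rack: low aluminium wheel rack, fixed, placed differently each time. Origin centre of its underside; 80 x 320 mm, the long way along its y; two rails along y (tops 22 mm high, 40 mm apart inside) on which the wheels stand upright in a row, axles along y, about 75 mm apart
- wheel0: mint-green urethane skate wheel, 62 mm diameter, 32 mm wide between flat faces, 90 g, standing upright on the rack at the start. Origin at its centre, y along the axle (it may be rolled about y). One of the four wheels may be absent
- wheel1: mint-green urethane skate wheel, 62 mm diameter, 32 mm wide between flat faces, 90 g, standing upright on the rack at the start. Origin at its centre, y along the axle (it may be rolled about y). One of the four wheels may be absent
- wheel2: mint-green urethane skate wheel, 62 mm diameter, 32 mm wide between flat faces, 90 g, standing upright on the rack at the start. Origin at its centre, y along the axle (it may be rolled about y). One of the four wheels may be absent
- wheel3: mint-green urethane skate wheel, 62 mm diameter, 32 mm wide between flat faces, 90 g, standing upright on the rack at the start. Origin at its centre, y along the axle (it may be rolled about y). One of the four wheels may be absent
- blade0: flat blued-steel gauge blade on the counter, 100 long x 20 wide x 4 mm thick, 70 g; origin centre of its underside, +x towards the tip, z up. Tip 50 mm ahead of origin. On the tail an upright black grip, 24 long x 12 wide, 36 mm high over the underside, centred 38 mm behind the origin. A white line is scribed across it 34 mm behind the tip. The four are alike
- blade1: flat blued-steel gauge blade on the counter, 100 long x 20 wide x 4 mm thick, 70 g; origin centre of its underside, +x towards the tip, z up. Tip 50 mm ahead of origin. On the tail an upright black grip, 24 long x 12 wide, 36 mm high over the underside, centred 38 mm behind the origin. A white line is scribed across it 34 mm behind the tip. The four are alike
- blade2: flat blued-steel gauge blade on the counter, 100 long x 20 wide x 4 mm thick, 70 g; origin centre of its underside, +x towards the tip, z up. Tip 50 mm ahead of origin. On the tail an upright black grip, 24 long x 12 wide, 36 mm high over the underside, centred 38 mm behind the origin. A white line is scribed across it 34 mm behind the tip. The four are alike
- blade3: flat blued-steel gauge blade on the counter, 100 long x 20 wide x 4 mm thick, 70 g; origin centre of its underside, +x towards the tip, z up. Tip 50 mm ahead of origin. On the tail an upright black grip, 24 long x 12 wide, 36 mm high over the underside, centred 38 mm behind the origin. A white line is scribed across it 34 mm behind the tip. The four are alike
- pan: bystander: brushed stainless pan with old bearings, 170 x 120 x 32 mm, origin centre of underside
- puller: bystander: red plastic bearing puller, a T 130 mm long, 16 mm high, lying flat, origin on its underside
- spacer: bystander: brass axle spacer tube standing on end, 16 mm diameter, 34 mm high, origin centre of underside
- toe_stop: bystander: black nylon toe stop standing stem up, 48 mm diameter, 58 mm high, origin centre of underside
Mind the look-alikes: they are no part of the job. Leave any turquoise look-alike of the blade3 alone. Leave any purple look-alike of the blade0 alone.

How it is judged:
At the end, for the whole second after the job is handed in: Each wheel present rests on both rails, centre within 8 mm of a seat point, axle within 0.12 rad of the rails; in that bay a blade's origin is within 6 mm of the stop point (scribed line at the rail's front face), blade within 0.12 rad of straight; wheels at rest (((distance between wheel0 and seat0 below 0.008 m and angle between the y axis of wheel0 and the y axis of stand, either way round below 0.12 rad and ((distance between blade0 and stop0 below 0.006 m and angle between the x axis of blade0 and the x axis of stand, either way round below 0.12 rad) or (distance between blade1 and stop0 below 0.006 m and angle between the x axis of blade1 and the x axis of stand, either way round below 0.12 rad) or (distance between blade2 and stop0 below 0.006 m and angle between the x axis of blade2 and the x axis of stand, either way round below 0.12 rad) or (distance between blade3 and stop0 below 0.006 m and angle between the x axis of blade3 and the x axis of stand, either way round below 0.12 rad))) or (distance between wheel0 and seat1 below 0.008 m and angle between the y axis of wheel0 and the y axis of stand, either way round below 0.12 rad and ((distance between blade0 and stop1 below 0.006 m and angle between the x axis of blade0 and the x axis of stand, either way round below 0.12 rad) or (distance between blade1 and stop1 below 0.006 m and angle between the x axis of blade1 and the x axis of stand, either way round below 0.12 rad) or (distance between blade2 and stop1 below 0.006 m and angle between the x axis of blade2 and the x axis of stand, either way round below 0.12 rad) or (distance between blade3 and stop1 below 0.006 m and angle between the x axis of blade3 and the x axis of stand, either way round below 0.12 rad))) or (distance between wheel0 and seat2 below 0.008 m and angle between the y axis of wheel0 and the y axis of stand, either way round below 0.12 rad and ((distance between blade0 and stop2 below 0.006 m and angle between the x axis of blade0 and the x axis of stand, either way round below 0.12 rad) or (distance between blade1 and stop2 below 0.006 m and angle between the x axis of blade1 and the x axis of stand, either way round below 0.12 rad) or (distance between blade2 and stop2 below 0.006 m and angle between the x axis of blade2 and the x axis of stand, either way round below 0.12 rad) or (distance between blade3 and stop2 below 0.006 m and angle between the x axis of blade3 and the x axis of stand, either way round below 0.12 rad))) or (distance between wheel0 and seat3 below 0.008 m and angle between the y axis of wheel0 and the y axis of stand, either way round below 0.12 rad and ((distance between blade0 and stop3 below 0.006 m and angle between the x axis of blade0 and the x axis of stand, either way round below 0.12 rad) or (distance between blade1 and stop3 below 0.006 m and angle between the x axis of blade1 and the x axis of stand, either way round below 0.12 rad) or (distance between blade2 and stop3 below 0.006 m and angle between the x axis of blade2 and the x axis of stand, either way round below 0.12 rad) or (distance between blade3 and stop3 below 0.006 m and angle between the x axis of blade3 and the x axis of stand, either way round below 0.12 rad)))) and ((distance between wheel1 and seat0 below 0.008 m and angle between the y axis of wheel1 and the y axis of stand, either way round below 0.12 rad and ((distance between blade0 and stop0 below 0.006 m and angle between the x axis of blade0 and the x axis of stand, either way round below 0.12 rad) or (distance between blade1 and stop0 below 0.006 m and angle between the x axis of blade1 and the x axis of stand, either way round below 0.12 rad) or (distance between blade2 and stop0 below 0.006 m and angle between the x axis of blade2 and the x axis of stand, either way round below 0.12 rad) or (distance between blade3 and stop0 below 0.006 m and angle between the x axis of blade3 and the x axis of stand, either way round below 0.12 rad))) or (distance between wheel1 and seat1 below 0.008 m and angle between the y axis of wheel1 and the y axis of stand, either way round below 0.12 rad and ((distance between blade0 and stop1 below 0.006 m and angle between the x axis of blade0 and the x axis of stand, either way round below 0.12 rad) or (distance between blade1 and stop1 below 0.006 m and angle between the x axis of blade1 and the x axis of stand, either way round below 0.12 rad) or (distance between blade2 and stop1 below 0.006 m and angle between the x axis of blade2 and the x axis of stand, either way round below 0.12 rad) or (distance between blade3 and stop1 below 0.006 m and angle between the x axis of blade3 and the x axis of stand, either way round below 0.12 rad))) or (distance between wheel1 and seat2 below 0.008 m and angle between the y axis of wheel1 and the y axis of stand, either way round below 0.12 rad and ((distance between blade0 and stop2 below 0.006 m and angle between the x axis of blade0 and the x axis of stand, either way round below 0.12 rad) or (distance between blade1 and stop2 below 0.006 m and angle between the x axis of blade1 and the x axis of stand, either way round below 0.12 rad) or (distance between blade2 and stop2 below 0.006 m and angle between the x axis of blade2 and the x axis of stand, either way round below 0.12 rad) or (distance between blade3 and stop2 below 0.006 m and angle between the x axis of blade3 and the x axis of stand, either way round below 0.12 rad))) or (distance between wheel1 and seat3 below 0.008 m and angle between the y axis of wheel1 and the y axis of stand, either way round below 0.12 rad and ((distance between blade0 and stop3 below 0.006 m and angle between the x axis of blade0 and the x axis of stand, either way round below 0.12 rad) or (distance between blade1 and stop3 below 0.006 m and angle between the x axis of blade1 and the x axis of stand, either way round below 0.12 rad) or (distance between blade2 and stop3 below 0.006 m and angle between the x axis of blade2 and the x axis of stand, either way round below 0.12 rad) or (distance between blade3 and stop3 below 0.006 m and angle between the x axis of blade3 and the x axis of stand, either way round below 0.12 rad)))) and ((distance between wheel2 and seat0 below 0.008 m and angle between the y axis of wheel2 and the y axis of stand, either way round below 0.12 rad and ((distance between blade0 and stop0 below 0.006 m and angle between the x axis of blade0 and the x axis of stand, either way round below 0.12 rad) or (distance between blade1 and stop0 below 0.006 m and angle between the x axis of blade1 and the x axis of stand, either way round below 0.12 rad) or (distance between blade2 and stop0 below 0.006 m and angle between the x axis of blade2 and the x axis of stand, either way round below 0.12 rad) or (distance between blade3 and stop0 below 0.006 m and angle between the x axis of blade3 and the x axis of stand, either way round below 0.12 rad))) or (distance between wheel2 and seat1 below 0.008 m and angle between the y axis of wheel2 and the y axis of stand, either way round below 0.12 rad and ((distance between blade0 and stop1 below 0.006 m and angle between the x axis of blade0 and the x axis of stand, either way round below 0.12 rad) or (distance between blade1 and stop1 below 0.006 m and angle between the x axis of blade1 and the x axis of stand, either way round below 0.12 rad) or (distance between blade2 and stop1 below 0.006 m and angle between the x axis of blade2 and the x axis of stand, either way round below 0.12 rad) or (distance between blade3 and stop1 below 0.006 m and angle between the x axis of blade3 and the x axis of stand, either way round below 0.12 rad))) or (distance between wheel2 and seat2 below 0.008 m and angle between the y axis of wheel2 and the y axis of stand, either way round below 0.12 rad and ((distance between blade0 and stop2 below 0.006 m and angle between the x axis of blade0 and the x axis of stand, either way round below 0.12 rad) or (distance between blade1 and stop2 below 0.006 m and angle between the x axis of blade1 and the x axis of stand, either way round below 0.12 rad) or (distance between blade2 and stop2 below 0.006 m and angle between the x axis of blade2 and the x axis of stand, either way round below 0.12 rad) or (distance between blade3 and stop2 below 0.006 m and angle between the x axis of blade3 and the x axis of stand, either way round below 0.12 rad))) or (distance between wheel2 and seat3 below 0.008 m and angle between the y axis of wheel2 and the y axis of stand, either way round below 0.12 rad and ((distance between blade0 and stop3 below 0.006 m and angle between the x axis of blade0 and the x axis of stand, either way round below 0.12 rad) or (distance between blade1 and stop3 below 0.006 m and angle between the x axis of blade1 and the x axis of stand, either way round below 0.12 rad) or (distance between blade2 and stop3 below 0.006 m and angle between the x axis of blade2 and the x axis of stand, either way round below 0.12 rad) or (distance between blade3 and stop3 below 0.006 m and angle between the x axis of blade3 and the x axis of stand, either way round below 0.12 rad)))) and ((distance between wheel3 and seat0 below 0.008 m and angle between the y axis of wheel3 and the y axis of stand, either way round below 0.12 rad and ((distance between blade0 and stop0 below 0.006 m and angle between the x axis of blade0 and the x axis of stand, either way round below 0.12 rad) or (distance between blade1 and stop0 below 0.006 m and angle between the x axis of blade1 and the x axis of stand, either way round below 0.12 rad) or (distance between blade2 and stop0 below 0.006 m and angle between the x axis of blade2 and the x axis of stand, either way round below 0.12 rad) or (distance between blade3 and stop0 below 0.006 m and angle between the x axis of blade3 and the x axis of stand, either way round below 0.12 rad))) or (distance between wheel3 and seat1 below 0.008 m and angle between the y axis of wheel3 and the y axis of stand, either way round below 0.12 rad and ((distance between blade0 and stop1 below 0.006 m and angle between the x axis of blade0 and the x axis of stand, either way round below 0.12 rad) or (distance between blade1 and stop1 below 0.006 m and angle between the x axis of blade1 and the x axis of stand, either way round below 0.12 rad) or (distance between blade2 and stop1 below 0.006 m and angle between the x axis of blade2 and the x axis of stand, either way round below 0.12 rad) or (distance between blade3 and stop1 below 0.006 m and angle between the x axis of blade3 and the x axis of stand, either way round below 0.12 rad))) or (distance between wheel3 and seat2 below 0.008 m and angle between the y axis of wheel3 and the y axis of stand, either way round below 0.12 rad and ((distance between blade0 and stop2 below 0.006 m and angle between the x axis of blade0 and the x axis of stand, either way round below 0.12 rad) or (distance between blade1 and stop2 below 0.006 m and angle between the x axis of blade1 and the x axis of stand, either way round below 0.12 rad) or (distance between blade2 and stop2 below 0.006 m and angle between the x axis of blade2 and the x axis of stand, either way round below 0.12 rad) or (distance between blade3 and stop2 below 0.006 m and angle between the x axis of blade3 and the x axis of stand, either way round below 0.12 rad))) or (distance between wheel3 and seat3 below 0.008 m and angle between the y axis of wheel3 and the y axis of stand, either way round below 0.12 rad and ((distance between blade0 and stop3 below 0.006 m and angle between the x axis of blade0 and the x axis of stand, either way round below 0.12 rad) or (distance between blade1 and stop3 below 0.006 m and angle between the x axis of blade1 and the x axis of stand, either way round below 0.12 rad) or (distance between blade2 and stop3 below 0.006 m and angle between the x axis of blade2 and the x axis of stand, either way round below 0.12 rad) or (distance between blade3 and stop3 below 0.006 m and angle between the x axis of blade3 and the x axis of stand, either way round below 0.12 rad)))) and linear speed of each of wheel0, wheel1, wheel2, wheel3 below 0.02 m/s); the robot touches nothing.
It fails at once if the pan is shifted by more than 40 mm (distance of pan from where it was at the start of the episode above 0.04 m).
It fails at once if the puller is shifted by more than 40 mm (distance of puller from where it was at the start of the episode above 0.04 m).
It fails at once if the spacer is shifted by more than 40 mm (distance of spacer from where it was at the start of the episode above 0.04 m).
It fails at once if the toe stop is shifted by more than 40 mm (distance of toe_stop from where it was at the start of the episode above 0.04 m).
Of wheel0, wheel1, wheel2, wheel3 only 3 to 4 are there at a start; the rules pass over those that are not, and their reading is None.
At some moment in a run one of blade0, blade1, blade2, blade3 may be knocked a few centimetres aside while the robot is not near it.
It also fails if it takes over 210 s, if anything falls off the work surface, if the arm or the gripper's body presses on something with over 40 N, if the wrist force passes 120 N, or if a joint passes its speed limit or range.

## Robot

A 6-joint arm with a two-finger parallel gripper is mounted at the origin on the work surface. World frame = base frame: x ahead of the robot, y to its left, z up, the work surface at z = 0. Lengths are in m, angles in rad, forces in N, time in s.
With the tool pointing down it reaches from about 0.35 to 0.85 m from the base axis. Payload 8.1 kg.
Tool frame: the origin (TCP) lies at the very end of the fingers, on their centre line; the grasp point (between the pads) lies 19 mm behind it (ctrl.pinch_z is the distance from the TCP to the grasp point, in m); z points along the fingers, y is the line along which they close (so a half turn about z gives the same grasp; the last joint's range is limited). The gripper opens to 93 mm and grips with 3 to 60 N. Pads are 15 mm wide; open, the fingers measure 128 mm over their backs; the gripper's body (75 mm by 188 mm) begins 65 mm behind the grasp point.
Start: joints at [1.235, 0.13, 1.488, -0, 1.523, -0.085], TCP at [0.149, 0.581, 0.219] pointing down, gripper open.
Joint ranges: [-2.96, 2.96], [-0.89, 2.26], [0.02, 2.5], [-1.34, 4.48], [0, 2.73], [-2.66, 2.66]. Speed limits (rad/s): [2.39, 2.39, 2.79, 3.14, 3.14, 3.14].

## Interface

Orientations are given as [roll, pitch, yaw] about the fixed x, y, z axes, in that order (R = Rz(yaw) Ry(pitch) Rx(roll)).
In Python, from bench import ctrl gives the robot as it stands. The module is installed in compiled form; this text tells all that it offers.
- The arm moves only by the tool arm_command, never from a script. Its argument "motion" is a list of rows, each an object of numbers: "dx", "dy", "dz": the shift along the tool's x, y, z in m; "rx", "ry", "rz": the turn, a rotation vector about the tool's x, y, z in rad; "gripper": the gripper's target within -1 to 1 (fully open at 1, half-way at 0, shut at -1). A call has 1 to 8 rows; each row shifts and turns the commanded pose from where the row before left it, along the tool's axes as they then stand; what a row does not reach is not made up. A row lasts 1/12 s, in which the tool goes at most 41.7 mm and 7.16 degrees, less where a joint would pass 70% of its speed; a pose out of reach is approached as far as the arm can. A call is refused whole if a number of a shift passes 0.0417 or a number of a turn 0.125, either way. A call with a gripper value outside its range is refused whole. The fingers move at their own pace and stop on an object; the grip force is fixed at half the most. Time passes only in rows, so rows that do not move let the fingers close. It gives the time, the measured TCP pose, the force, the opening and the grip force at its end, in the units of the state.
- ctrl.get_state(): the state, without advancing time (a new reading comes with each control period).
- ctrl.capture(name): name is "side" or "top"; returns the picture (420x560x3 uint8, red, green, blue); there is no depth.
- ctrl.get_calibration(name): a dict with "mtx" (3x3 intrinsics, pixels), "xyz" and "rotation" of the camera in the world. Camera axes: x right, y up, looking along -z (the intrinsics and any distortion apply to the point x, -y, -z); pixel columns grow to the right and rows downward; lengths in m; the calibration is good to about 2 mm. A picture is of the moment at which its call begins. get_calibration takes no time and is no camera call.
- ctrl.sign_off(): hands the job in; it is judged then, once.
The state is a dict: "clock": time; "joint_pos": joint angles; "joint_vel": joint speeds; "tau": joint torques, N m; "tcp_pos": TCP position; "ee_rot": TCP orientation; "force": force on the tool from outside, world axes, zero at the start; "moment": the same for the moment, N m; "gripper_width": finger opening in m; "grasp_force": force on a finger pad.
Only numpy, scipy, OpenCV 4.12 (cv2) and the standard library are available. Lean on these libraries where they do the work, as an engineer would, in place of code of your own. Each camera call takes 0.05 s, during which the arm holds its last target. There are 200 camera calls.

## Working session

There is one attempt and no reset: what is moved stays moved. The work goes in short steps, Python scripts to look and compute and a tool call to move; the robot and the scene stay as the last step left them, time stands still between calls to the robot, and variables do not carry over. Pictures are saved under pics/ and viewed, at most 14 in all, crops included, and the job is handed in when it is done.

Besides the shell and the picture viewer there is one more tool, called after "Emit:" as name([rows], argument=value, ...), one row to a line, values as JSON. arm_command: Moves the arm, as the interface text tells. Its arguments: {"type":"object","properties":{"motion":{"type":"array","items":{"type":"object","properties":{"dx":{"type":"number"},"dy":{"type":"number"},"dz":{"type":"number"},"rx":{"type":"number"},"ry":{"type":"number"},"rz":{"type":"number"},"gripper":{"type":"number"}}}}},"required":["motion"]}

```bash
mkdir -p pics
python3 - <<'E'
from bench import ctrl
import cv2
for n in("top","side"):
    c=ctrl.get_calibration(n);print(n,c)
    cv2.imwrite(f"pics/{n}0.png",ctrl.capture(n)[:,:,::-1])
s=ctrl.get_state();print(s)
E
```

```text
top {'mtx': array([[448.6293037 ,   0.        , 273.75414265],
       [  0.        , 448.6293037 , 202.3450143 ],
       [  0.        ,   0.        ,   1.        ]]), 'xyz': array([ 0.26753195, -0.03812999,  1.22441266]), 'rotation': array([ 0.20566791, -0.00510638, -1.49527681])}
side {'mtx': array([[383.4843277 ,   0.        , 281.69178198],
       [  0.        , 383.4843277 , 212.42797474],
       [  0.        ,   0.        ,   1.        ]]), 'xyz': array([0.22303801, 0.48383766, 0.70150978]), 'rotation': array([ 7.58164442e-01, -1.60087855e-03, -2.63010512e+00])}
{'clock': 0.1, 'joint_pos': array([ 1.23463433e+00,  1.31078053e-01,  1.48919031e+00,  2.24144537e-05,
        1.52298854e+00, -8.54177184e-02]), 'joint_vel': array([ 0.00229107, -0.00283804, -0.0039261 , -0.00133291, -0.00144541,
       -0.00091931]), 'tau': array([ 1.40714441e-03, -5.61337781e+01, -4.93096805e+01,  7.70463631e-02,
        2.91969732e-02, -7.49920173e-05]), 'tcp_pos': array([0.148684  , 0.58075115, 0.21768593]), 'ee_rot': array([-3.13993638e+00, -1.64289388e-04,  2.89084715e+00]), 'force': array([ 0.72607024,  0.66474001, -0.31634486]), 'moment': array([ 0.02832203,  0.04975814, -0.00980651]), 'grasp_force': 0.0, 'gripper_width': 0.0927311959111608}
```

View pics/top0.png

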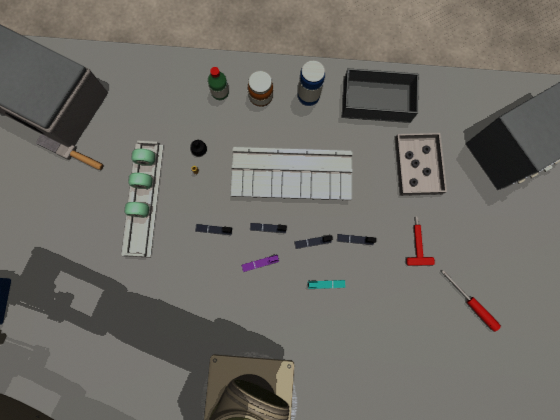

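View pics/side0.png

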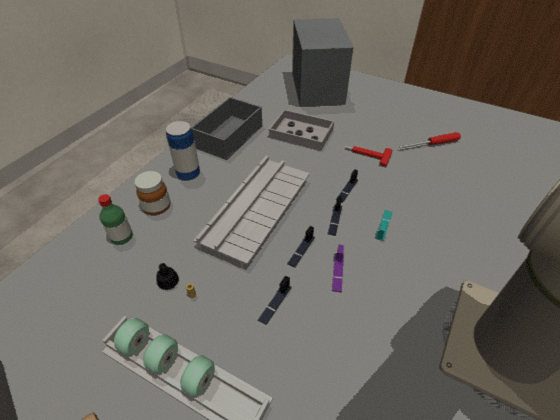

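The top view shows three wheels at about (143,157), (140,181) and (137,209) in the rack on the left. The stand is at (292,174). Four dark blades sit at about (213,229), (268,228), (314,242) and (356,239). The purple (260,263) and turquoise (327,285) look-alikes are to be left alone. Next I'll take one enlarged crop to confirm.

```bash
cat > h.py <<'E'
import numpy as np,cv2
from scipy.spatial.transform import Rotation as R
from bench import ctrl
def cal(n):
    c=ctrl.get_calibration(n);return c["mtx"],c["xyz"],R.from_euler("xyz",c["rotation"]).as_matrix()
def proj(n,P):
    K,t,M=cal(n);p=(np.atleast_2d(P)-t)@M*[1,-1,-1];q=p@K.T;return q[:,:2]/q[:,2:]
def ray(n,uv):
    K,t,M=cal(n);uv=np.atleast_2d(uv).astype(float)
    return t,(np.c_[uv,np.ones(len(uv))]@np.linalg.inv(K).T*[1,-1,-1])@M.T
def plane(n,uv,z):
    t,d=ray(n,uv);return t+d*((z-t[2])/d[:,2])[:,None]
def tri(a,b):
    """a: pixel in top, b: pixel in side -> point, gap"""
    (t1,d1),(t2,d2)=ray("top",a),ray("side",b);d1,d2=d1[0],d2[0]
    s=np.linalg.lstsq(np.c_[d1,-d2],t2-t1,rcond=None)[0]
    p,q=t1+s[0]*d1,t2+s[1]*d2;return (p+q)/2,np.linalg.norm(p-q)
E
python3 - <<'E'
import cv2
t=cv2.imread("pics/top0.png")
a=cv2.resize(t[140:290,190:390],None,fx=4,fy=4,interpolation=cv2.INTER_CUBIC)
cv2.imwrite("pics/c1.png",a)
s=cv2.imread("pics/side0.png")
a=cv2.resize(s[145:325,190:390],None,fx=3.3,fy=3.3,interpolation=cv2.INTER_CUBIC)
cv2.imwrite("pics/c2.png",a)
E
```

```text
(no output)
```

View pics/c1.png

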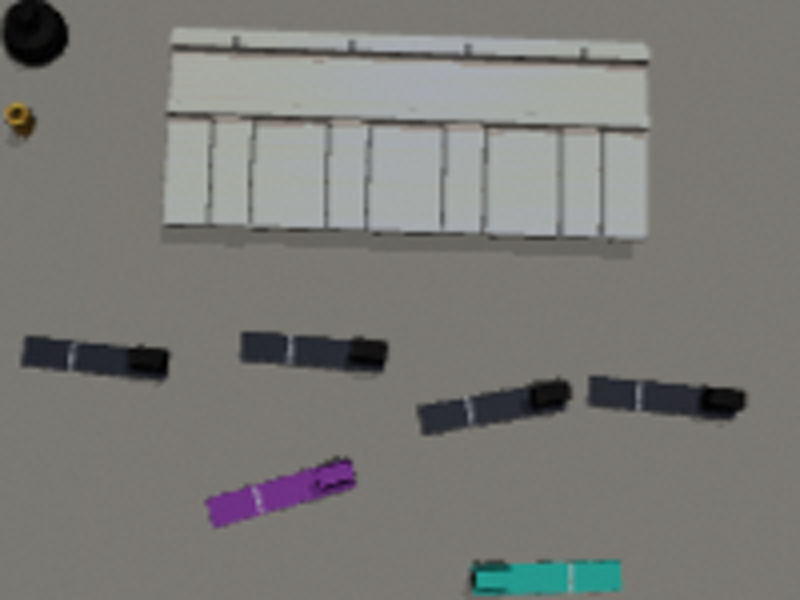

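View pics/c2.png

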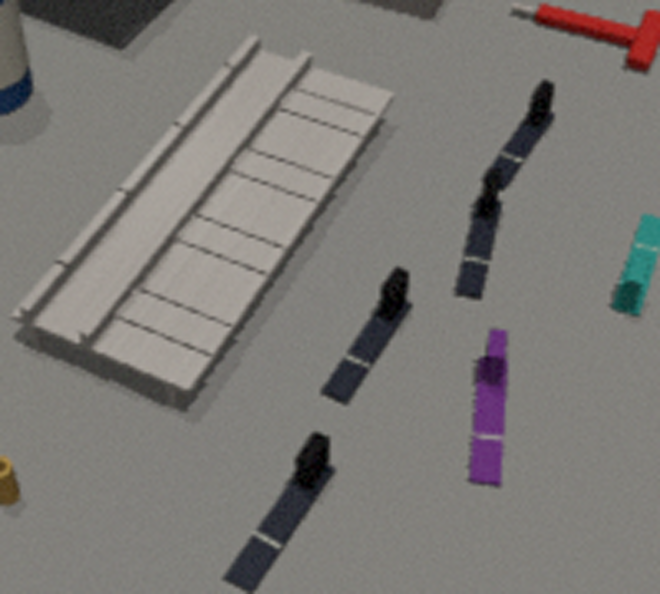

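The first crop shows four dark-blue blades with black grips. Their tips face left (+y), and the white scribe is on the tip half. The purple one at (260,263) and the turquoise one at (327,285) are look-alikes and stay put. The stand's front ledge faces the robot, with front corners at about (231,196) and (352,200).

```bash
cat > m.py <<'E'
from h import *
def green(n,img):
    h=cv2.cvtColor(img,cv2.COLOR_RGB2HSV);m=cv2.inRange(h,(60,50,60),(85,255,255))
    k,l,s,c=cv2.connectedComponentsWithStats(cv2.morphologyEx(m,cv2.MORPH_OPEN,np.ones((3,3))))
    return [c[i] for i in range(1,k) if 120<s[i,4]<1500]
def blades(img,off=(0,0)):
    """top view: list of (tip xy, grip xy, yaw)"""
    r,g,b=[img[:,:,i].astype(int) for i in range(3)]
    m=((r<75)&(g<75)&(b<85)).astype(np.uint8)
    m[:205]=0;m[290:]=0;m[:,:170]=0;m[:,400:]=0
    m=cv2.morphologyEx(m,cv2.MORPH_CLOSE,np.ones((3,3)))
    cs,_=cv2.findContours(m,0,2);out=[]
    for c in cs:
        if cv2.contourArea(c)<100: continue
        mm=np.zeros_like(m);cv2.drawContours(mm,[c],-1,1,-1)
        ys,xs=np.nonzero(mm);v=img[ys,xs].max(1)
        vv=v[:,None];blade=(v>=32)
        p=np.c_[xs,ys].astype(float)
        gr=p[~blade].mean(0) if (~blade).any() else None
        w=plane("top",p[blade],.004)[:,:2]; cen=w.mean(0)
        ax=np.linalg.svd(w-cen,full_matrices=False)[2][0]
        g=plane("top",gr[None],.03)[0,:2]
        if (g-cen)@ax>0: ax=-ax
        s=(w-cen)@ax
        tip=cen+ax*(np.percentile(s,99)+.0005)
        out.append((tip,tip-.088*ax,np.arctan2(ax[1],ax[0]),g,cv2.contourArea(c),len(w)))
    return out
E
python3 - <<'E'
from m import *
np.set_printoptions(precision=4,suppress=True)
T=ctrl.capture("top");S=ctrl.capture("side")
gt=sorted(green("top",T),key=lambda c:c[1]);gs=sorted(green("side",S),key=lambda c:c[0])
print(len(gt),len(gs))
for a,b in zip(gt,gs):
    print("wheel",a,b,*tri(a,b),plane("top",a,.052)[0])
for o in blades(T): print("blade",o)
ct=lambda p:np.array(p)/4+[190-.375,140-.375]
cs=lambda p:np.array(p)/3.3+[190-.35,145-.35]
t4=[(210,224),(251,225),(327,228),(367,229),(442,231),(484,232),(560,234),(602,235)]
s4=[(210,354),(230,325),(266,272),(283,247),(315,200),(333,177),(359,134),(374,110)]
for a,b in zip(t4,s4): print("line",*tri(ct(a),cs(b)),plane("top",ct(a),.03)[0])
for a in [(165,226),(647,239)]: print("fc",plane("top",ct(a),.03)[0])
for a in [(168,119),(647,131)]: print("rail foot",plane("top",ct(a),.03)[0])
for a,b in zip([(172,29),(648,44)],[(14,315),(255,38)]): print("rear rail top far",plane("top",ct(a),.044)[0],tri(ct(a),cs(b)))
E
```

```text
4 7
wheel [216.6525  80.9078] [110.17   213.5633] [0.8387 0.1589 0.0789] 0.005711328108604184 [0.8493 0.1618 0.052 ]
wheel [142.876  155.2893] [123.4141 344.5586] [0.6293 0.354  0.0131] 0.005569086396692107 [0.6152 0.3399 0.052 ]
wheel [140.0943 179.0492] [137.7043 325.2312] [0.5514 0.3303 0.1187] 0.04362769279900915 [0.5483 0.3383 0.052 ]
wheel [136.506  208.1873] [153.4625 363.4417] [0.4945 0.3505 0.0761] 0.0707592118865366 [0.4681 0.3369 0.052 ]
blade (array([ 0.4084, -0.0903]), array([ 0.4304, -0.1755]), np.float64(1.8231474137760468), array([ 0.4283, -0.1733]), 246.0, 233)
blade (array([ 0.4386, -0.2044]), array([ 0.4341, -0.2922]), np.float64(1.5194627796691602), array([ 0.434 , -0.2894]), 253.0, 233)
blade (array([0.4368, 0.1839]), array([0.4304, 0.0961]), np.float64(1.4977749642572433), array([0.4317, 0.0954]), 236.0, 217)
blade (array([0.4506, 0.0356]), array([ 0.4495, -0.0524]), np.float64(1.5586276201401699), array([ 0.4476, -0.0509]), 244.0, 232)
line [0.5295 0.0624 0.0281] 0.0011555151550773435 [0.5285 0.062  0.03  ]
line [0.5311 0.0344 0.0277] 0.0011692186405353256 [0.53   0.0341 0.03  ]
line [ 0.5328 -0.0175  0.0298] 0.0017556148652726365 [ 0.5319 -0.0177  0.03  ]
line [ 0.5345 -0.0447  0.029 ] 0.002027564779860129 [ 0.5332 -0.045   0.03  ]
line [ 0.5365 -0.0958  0.0309] 0.0019160425700516241 [ 0.5358 -0.0961  0.03  ]
line [ 0.5376 -0.1246  0.03  ] 0.0006140282361644005 [ 0.5373 -0.1247  0.03  ]
line [ 0.541 -0.176  0.031] 0.0028738790792324767 [ 0.5398 -0.1764  0.03  ]
line [ 0.5421 -0.2041  0.0337] 0.003359276329893434 [ 0.5413 -0.205   0.03  ]
fc [0.5248 0.0925 0.03  ]
fc [ 0.5409 -0.2358  0.03  ]
rail foot [0.6003 0.0976 0.03  ]
rail foot [ 0.6171 -0.2327  0.03  ]
rear rail top far [0.6607 0.0993 0.044 ] (array([0.665 , 0.1008, 0.0293]), np.float64(0.0012360283393193))
rear rail top far [ 0.6752 -0.2286  0.044 ] (array([ 0.6735, -0.2304,  0.0388]), np.float64(0.007034581273018738))
```

Run:
```python
from m import *
np.set_printoptions(precision=4,suppress=True)
T=ctrl.capture("top")
h=cv2.cvtColor(T,cv2.COLOR_RGB2HSV);m=cv2.inRange(h,(45,40,40),(90,255,255));m[:130]=0;m[260:]=0;m[:,190:]=0
k,l,s,c=cv2.connectedComponentsWithStats(m)
for i in range(1,k):
    if s[i,4]<60: continue
    p=np.argwhere(l==i)[:,::-1].astype(float);w=plane("top",p,.0767)[:,:2]
    ax=np.array([1,.0]);
    rect=cv2.minAreaRect(p.astype(np.float32));print(s[i],c[i],rect)
    w2=plane("top",p,.046)[:,:2]
    print(" far x@.0767",w[:,0].max(),"y range@.046",w2[:,1].min(),w2[:,1].max(),"x range",w2[:,0].min())
# rack outline
g=cv2.cvtColor(T,cv2.COLOR_RGB2GRAY);print(g[230,115:170])
cv2.imwrite("pics/c3.png",cv2.resize(T[130:265,105:215,::-1],None,fx=4.4,fy=4.4,interpolation=cv2.INTER_CUBIC))
```

```text
[132 148  23  17 288] [143.1076 155.7049] ((143.0, 156.0), (16.0, 22.0), 90.0)
 far x@.0767 0.6277224665456382 y range@.046 0.30933745499745224 0.3727547860278915 x range 0.5915424504696332
[128 172  25  17 287] [140.0801 179.5226] ((139.96998596191406, 179.70999145507812), (23.334524154663086, 14.7078218460083), 8.13010311126709)
 far x@.0767 0.5610437030795076 y range@.046 0.3085090595475908 0.3720632979668646 x range 0.5261741784223314
[125 201  24  16 290] [136.6034 208.5   ] ((136.59170532226562, 208.31224060058594), (23.591222763061523, 13.811108589172363), 7.594643592834473)
 far x@.0767 0.48238865544006804 y range@.046 0.3068914428246557 0.3702889772840213 x range 0.4492580974571326
[121 118 119 119 118 119 119 118 119 139 161 166 167 168 140  69  87 155
 166 165 166 166 167 167 167 168 168 167 168 169 167 168 119  57 120 158
 167 167 127 116 119 119 119 118 119 119 119 119 121 122 120 120 119 120
 118]
```

View pics/c3.png

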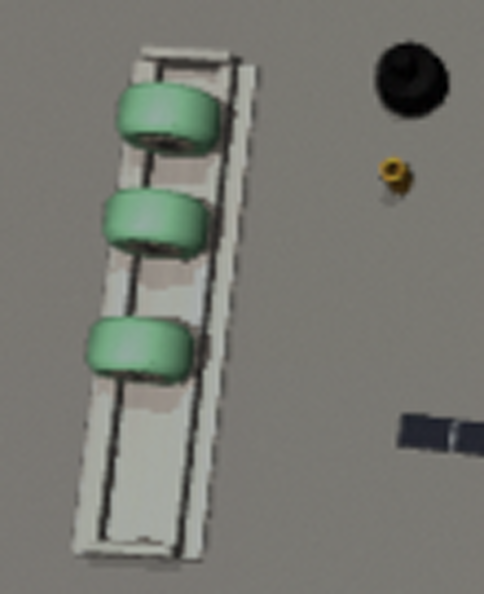

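The crop shows three wheels in the rack, at crop positions (168,118), (157,222) and (141,349), with the toe stop and spacer off to the right. Now I'll work out the rack axis and the first move.

```bash
cat > p.py <<'E'
from h import *
def plan(x,y,z=None,yaw=None):
    s=ctrl.get_state();p=s["tcp_pos"];w=s["ee_rot"][2];d=np.array([x,y])-p[:2]
    print("tcp",p.round(4),"yaw",round(w,4),"q6",s["joint_pos"][5].round(2),"t",round(s["clock"],1),"width",round(s["gripper_width"],4))
    for a,n in((w,"now"),(yaw,"after turn")):
        if a is None: continue
        print(n,"dx %.4f dy %.4f"%(d@[np.cos(a),np.sin(a)],d@[np.sin(a),-np.cos(a)]),"dz %.4f"%(p[2]-z) if z is not None else "")
    if yaw is not None: print("rz %.4f"%((w-yaw+np.pi)%(2*np.pi)-np.pi))
E
python3 - <<'E'
from p import *
c=lambda p:np.array(p)/4.4+[105-.39,130-.39]
P=[plane("top",c(q),.022)[0,:2] for q in [(75,550),(206,556),(258,66),(134,62)]]
for q in P: print(q)
a=P[3]-P[0];b=P[2]-P[1];print(np.linalg.norm(a),np.linalg.norm(b),np.arctan2(*a[::-1]),np.arctan2(*b[::-1]),np.mean(P,0),np.linalg.norm(P[1]-P[0]))
plan(.4665,.339,.16,np.pi/2+.0)
E
```

```text
[0.34501763 0.36859457]
[0.34743747 0.28901338]
[0.65961272 0.29676984]
[0.65616962 0.37595879]
0.31123912707793017 0.3122715910113749 0.023663175384085623 0.024841353619024027 [0.50205936 0.33258415] 0.07961796747621848
tcp [0.1488 0.581  0.2181] yaw 2.8908 q6 -0.09 t 0.2 width 0.0929
now dx -0.3678 dy -0.1556 dz 0.0581
after turn dx -0.2420 dy 0.3177 dz 0.0581
rz 1.3200
```

Emit:
arm_command([
  {"dx": -0.0368, "dy": -0.0156, "gripper": 0.2},
  {"dx": -0.0368, "dy": -0.0156},
  {"dx": -0.0368, "dy": -0.0156},
  {"dx": -0.0368, "dy": -0.0156},
  {"dx": -0.0368, "dy": -0.0156},
  {"dx": -0.0368, "dy": -0.0156},
  {"dx": -0.0368, "dy": -0.0156},
  {"dx": -0.0368, "dy": -0.0156},
])

```text
invalid input
```

Emit:
arm_command([
  {"dx": -0.0368, "dy": -0.0156},
  {"dx": -0.0368, "dy": -0.0156},
  {"rz": 0.12},
  {"rz": 0.12},
  {"rz": 0.12},
  {"rz": 0.12},
  {"rz": 0.12},
  {"rz": 0.12},
])

```text
invalid input
```

Emit:
arm_command([
  {"rz": 0.12},
  {"rz": 0.12},
  {"rz": 0.12},
  {"rz": 0.12},
  {"rz": 0.098},
  {},
  {},
])

```text
invalid input
```

```bash
python3 -c "
from p import *
plan(.4665,.339,.031,1.593)"
```

```text
tcp [0.1488 0.581  0.2181] yaw 2.8908 q6 -0.09 t 0.2 width 0.0929
now dx -0.3678 dy -0.1556 dz 0.1871
after turn dx -0.2490 dy 0.3122 dz 0.1871
rz 1.2978
```

Emit:
arm_command([
  {"dx": -0.0368, "dy": -0.0156, "dz": 0, "rx": 0, "ry": 0, "rz": 0, "gripper": 0.2},
])

```text
clock: 0.33
tcp_pos: [0.1765, 0.5593, 0.2182]
ee_rot: [3.141, -0.003, 2.896]
force: [0.9, 1.1, 0.3]
gripper_width: 0.0895
grasp_force: 0.0
```

Emit:
arm_command([
  {"dx": -0.0368, "dy": -0.0156, "dz": 0, "rx": 0, "ry": 0, "rz": 0, "gripper": 0.2},
  {"dx": -0.0368, "dy": -0.0156, "dz": 0, "rx": 0, "ry": 0, "rz": 0, "gripper": 0.2},
  {"dx": -0.0368, "dy": -0.0156, "dz": 0, "rx": 0, "ry": 0, "rz": 0, "gripper": 0.2},
  {"dx": -0.0368, "dy": -0.0156, "dz": 0, "rx": 0, "ry": 0, "rz": 0, "gripper": 0.2},
  {"dx": -0.0368, "dy": -0.0156, "dz": 0, "rx": 0, "ry": 0, "rz": 0, "gripper": 0.2},
  {"dx": -0.0368, "dy": -0.0156, "dz": 0, "rx": 0, "ry": 0, "rz": 0, "gripper": 0.2},
  {"dx": -0.0368, "dy": -0.0156, "dz": 0, "rx": 0, "ry": 0, "rz": 0, "gripper": 0.2},
  {"dx": -0.0368, "dy": -0.0156, "dz": 0, "rx": 0, "ry": 0, "rz": 0, "gripper": 0.2},
])

```text
clock: 1.0
tcp_pos: [0.4362, 0.3615, 0.2187]
ee_rot: [3.141, 0.0, 2.891]
force: [-0.7, 1.7, 1.3]
gripper_width: 0.0555
grasp_force: 0.0
```

Emit:
arm_command([
  {"dx": -0.0368, "dy": -0.0156, "dz": 0, "rx": 0, "ry": 0, "rz": 0, "gripper": 0.2},
  {"dx": 0, "dy": 0, "dz": 0, "rx": 0, "ry": 0, "rz": 0.12, "gripper": 0.2},
  {"dx": 0, "dy": 0, "dz": 0, "rx": 0, "ry": 0, "rz": 0.12, "gripper": 0.2},
  {"dx": 0, "dy": 0, "dz": 0, "rx": 0, "ry": 0, "rz": 0.12, "gripper": 0.2},
  {"dx": 0, "dy": 0, "dz": 0, "rx": 0, "ry": 0, "rz": 0.12, "gripper": 0.2},
  {"dx": 0, "dy": 0, "dz": 0, "rx": 0, "ry": 0, "rz": 0.12, "gripper": 0.2},
  {"dx": 0, "dy": 0, "dz": 0, "rx": 0, "ry": 0, "rz": 0.12, "gripper": 0.2},
  {"dx": 0, "dy": 0, "dz": 0, "rx": 0, "ry": 0, "rz": 0.12, "gripper": 0.2},
])

```text
clock: 1.67
tcp_pos: [0.4666, 0.3387, 0.2185]
ee_rot: [-3.141, 0.0, 2.045]
force: [-0.7, 0.5, -0.8]
gripper_width: 0.0559
grasp_force: 0.0
```

Emit:
arm_command([
  {"dx": 0, "dy": 0, "dz": 0, "rx": 0, "ry": 0, "rz": 0.12, "gripper": 0.2},
  {"dx": 0, "dy": 0, "dz": 0, "rx": 0, "ry": 0, "rz": 0.12, "gripper": 0.2},
  {"dx": 0, "dy": 0, "dz": 0, "rx": 0, "ry": 0, "rz": 0.12, "gripper": 0.2},
  {"dx": 0, "dy": 0, "dz": 0, "rx": 0, "ry": 0, "rz": 0.098, "gripper": 0.2},
  {"dx": 0, "dy": 0, "dz": 0, "rx": 0, "ry": 0, "rz": 0, "gripper": 0.2},
  {"dx": 0, "dy": 0, "dz": 0, "rx": 0, "ry": 0, "rz": 0, "gripper": 0.2},
])

```text
clock: 2.17
tcp_pos: [0.4666, 0.3388, 0.2186]
ee_rot: [-3.141, 0.0, 1.596]
force: [-0.2, -0.7, 0.3]
gripper_width: 0.0559
grasp_force: 0.0
```

```bash
python3 -c "
from p import *
plan(.4665,.339,.031,1.593)"
```

```text
tcp [0.4666 0.3388 0.2186] yaw 1.596 q6 0.51 t 2.2 width 0.0559
now dx 0.0002 dy -0.0001 dz 0.1876
after turn dx 0.0002 dy -0.0001 dz 0.1876
rz 0.0030
```

Emit:
arm_command([
  {"dx": 0, "dy": 0, "dz": 0.04, "rx": 0, "ry": 0, "rz": 0, "gripper": 0.2},
  {"dx": 0, "dy": 0, "dz": 0.04, "rx": 0, "ry": 0, "rz": 0, "gripper": 0.2},
  {"dx": 0, "dy": 0, "dz": 0.04, "rx": 0, "ry": 0, "rz": 0, "gripper": 0.2},
  {"dx": 0, "dy": 0, "dz": 0.035, "rx": 0, "ry": 0, "rz": 0, "gripper": 0.2},
  {"dx": 0, "dy": 0, "dz": 0.031, "rx": 0, "ry": 0, "rz": 0, "gripper": 0.2},
  {"dx": 0, "dy": 0, "dz": 0, "rx": 0, "ry": 0, "rz": 0, "gripper": 0.2},
])

```text
clock: 2.67
tcp_pos: [0.4615, 0.3357, 0.025]
ee_rot: [-3.131, 0.006, 1.596]
force: [-0.2, 0.2, -1.7]
gripper_width: 0.0558
grasp_force: 0.0
```

Emit:
arm_command([
  {"dx": 0, "dy": 0, "dz": 0, "rx": 0, "ry": 0, "rz": 0, "gripper": -1},
  {"dx": 0, "dy": 0, "dz": 0, "rx": 0, "ry": 0, "rz": 0, "gripper": -1},
  {"dx": 0, "dy": 0, "dz": 0, "rx": 0, "ry": 0, "rz": 0, "gripper": -1},
  {"dx": 0, "dy": 0, "dz": 0, "rx": 0, "ry": 0, "rz": 0, "gripper": -1},
  {"dx": 0, "dy": 0, "dz": 0, "rx": 0, "ry": 0, "rz": 0, "gripper": -1},
  {"dx": 0, "dy": 0, "dz": 0, "rx": 0, "ry": 0, "rz": 0, "gripper": -1},
])

```text
clock: 3.17
tcp_pos: [0.4684, 0.34, 0.0354]
ee_rot: [3.138, -0.002, 1.593]
force: [-0.7, 0.7, 8.5]
gripper_width: 0.0316
grasp_force: 30.0
```

Emit:
arm_command([
  {"dx": 0, "dy": 0, "dz": -0.02, "rx": 0, "ry": 0, "rz": 0, "gripper": -1},
  {"dx": 0, "dy": 0, "dz": -0.04, "rx": 0, "ry": 0, "rz": 0, "gripper": -1},
  {"dx": 0, "dy": 0, "dz": -0.04, "rx": 0, "ry": 0, "rz": 0, "gripper": -1},
  {"dx": 0, "dy": 0, "dz": -0.04, "rx": 0, "ry": 0, "rz": 0, "gripper": -1},
  {"dx": -0.0374, "dy": 0.0135, "dz": 0, "rx": 0, "ry": 0, "rz": 0, "gripper": -1},
  {"dx": -0.0374, "dy": 0.0135, "dz": 0, "rx": 0, "ry": 0, "rz": 0, "gripper": -1},
  {"dx": -0.0374, "dy": 0.0135, "dz": 0, "rx": 0, "ry": 0, "rz": 0, "gripper": -1},
  {"dx": -0.0374, "dy": 0.0135, "dz": 0, "rx": 0, "ry": 0, "rz": 0, "gripper": -1},
])

```text
clock: 3.83
tcp_pos: [0.5247, 0.1892, 0.1741]
ee_rot: [3.139, -0.0, 1.594]
force: [0.7, -0.2, -0.9]
gripper_width: 0.0317
grasp_force: 30.0
```

Emit:
arm_command([
  {"dx": -0.0374, "dy": 0.0135, "dz": 0, "rx": 0, "ry": 0, "rz": 0, "gripper": -1},
  {"dx": -0.0374, "dy": 0.0135, "dz": 0, "rx": 0, "ry": 0, "rz": 0, "gripper": -1},
  {"dx": -0.0374, "dy": 0.0135, "dz": 0, "rx": 0, "ry": 0, "rz": 0, "gripper": -1},
  {"dx": -0.0374, "dy": 0.0135, "dz": 0, "rx": 0, "ry": 0, "rz": 0, "gripper": -1},
  {"dx": -0.0374, "dy": 0.0135, "dz": 0, "rx": 0, "ry": 0, "rz": 0, "gripper": -1},
  {"dx": -0.0374, "dy": 0.0135, "dz": 0, "rx": 0, "ry": 0, "rz": 0, "gripper": -1},
  {"dx": -0.0374, "dy": 0.0135, "dz": 0, "rx": 0, "ry": 0, "rz": 0, "gripper": -1},
  {"dx": -0.0374, "dy": 0.0135, "dz": 0, "rx": 0, "ry": 0, "rz": 0, "gripper": -1},
])

```text
clock: 4.5
tcp_pos: [0.6391, -0.1085, 0.1737]
ee_rot: [3.14, 0.0, 1.593]
force: [0.6, 0.2, -0.8]
gripper_width: 0.0321
grasp_force: 30.0
```

Emit:
arm_command([
  {"dx": 0, "dy": 0, "dz": 0, "rx": 0, "ry": 0, "rz": 0.12, "gripper": -1},
  {"dx": 0, "dy": 0, "dz": 0, "rx": 0, "ry": 0, "rz": 0.12, "gripper": -1},
  {"dx": 0, "dy": 0, "dz": 0, "rx": 0, "ry": 0, "rz": 0.12, "gripper": -1},
  {"dx": 0, "dy": 0, "dz": 0, "rx": 0, "ry": 0, "rz": 0.12, "gripper": -1},
  {"dx": 0, "dy": 0, "dz": 0, "rx": 0, "ry": 0, "rz": 0.12, "gripper": -1},
  {"dx": 0, "dy": 0, "dz": 0, "rx": 0, "ry": 0, "rz": 0.12, "gripper": -1},
  {"dx": 0, "dy": 0, "dz": 0, "rx": 0, "ry": 0, "rz": 0.12, "gripper": -1},
  {"dx": 0, "dy": 0, "dz": 0, "rx": 0, "ry": 0, "rz": 0.12, "gripper": -1},
])

```text
clock: 5.17
tcp_pos: [0.6387, -0.1065, 0.1735]
ee_rot: [3.141, -0.001, 0.627]
force: [-0.1, -1.1, -0.6]
gripper_width: 0.0319
grasp_force: 30.0
```

Emit:
arm_command([
  {"dx": 0, "dy": 0, "dz": 0, "rx": 0, "ry": 0, "rz": 0.12, "gripper": -1},
  {"dx": 0, "dy": 0, "dz": 0, "rx": 0, "ry": 0, "rz": 0.12, "gripper": -1},
  {"dx": 0, "dy": 0, "dz": 0, "rx": 0, "ry": 0, "rz": 0.12, "gripper": -1},
  {"dx": 0, "dy": 0, "dz": 0, "rx": 0, "ry": 0, "rz": 0.12, "gripper": -1},
  {"dx": 0, "dy": 0, "dz": 0, "rx": 0, "ry": 0, "rz": 0.105, "gripper": -1},
  {"dx": 0, "dy": 0, "dz": 0, "rx": 0, "ry": 0, "rz": 0, "gripper": -1},
  {"dx": 0, "dy": 0, "dz": 0, "rx": 0, "ry": 0, "rz": 0, "gripper": -1},
  {"dx": 0, "dy": 0, "dz": 0, "rx": 0, "ry": 0, "rz": 0, "gripper": -1},
])

```text
clock: 5.83
tcp_pos: [0.6386, -0.1064, 0.1731]
ee_rot: [3.141, -0.001, 0.051]
force: [0.7, 1.0, -0.4]
gripper_width: 0.0317
grasp_force: 30.0
```

```bash
python3 -c "
from p import *
plan(.6384,-.1066,.057,.0485)
from m import *
S=ctrl.capture('side');cv2.imwrite('pics/s1.png',S[:,:,::-1]);T=ctrl.capture('top')
for n,I in(('top',T),('side',S)): print(n,[c.round(1) for c in green(n,I)])
"
```

```text
tcp [ 0.6386 -0.1064  0.1731] yaw 0.0515 q6 1.28 t 5.8 width 0.0317
now dx -0.0002 dy 0.0002 dz 0.1161
after turn dx -0.0002 dy 0.0002 dz 0.1161
rz 0.0030
top [array([216.7,  81. ]), array([311.9, 149.5]), array([143. , 155.3]), array([140.1, 179.1])]
side [array([255.3, 138.9]), array([110.8, 214.8]), array([139.7, 325.6]), array([169.4, 341.9]), array([123.7, 346. ]), array([153.5, 364.3])]
```

View pics/s1.png

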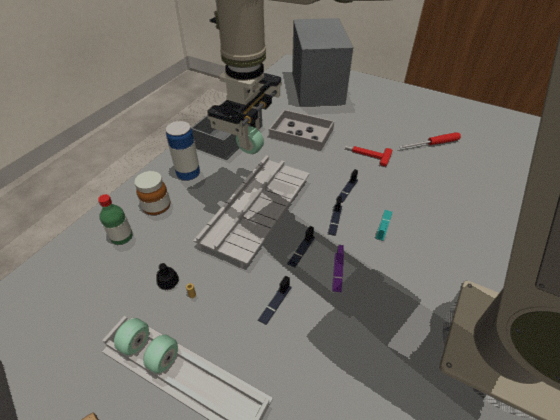

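The side view shows the wheel gripped at (250,140) above the stand. I'll lower it.

Emit:
arm_command([
  {"dx": 0, "dy": 0, "dz": 0.035, "rx": 0, "ry": 0, "rz": 0, "gripper": -1},
  {"dx": 0, "dy": 0, "dz": 0.035, "rx": 0, "ry": 0, "rz": 0, "gripper": -1},
  {"dx": 0, "dy": 0, "dz": 0.02, "rx": 0, "ry": 0, "rz": 0, "gripper": -1},
  {"dx": 0, "dy": 0, "dz": 0.012, "rx": 0, "ry": 0, "rz": 0, "gripper": -1},
  {"dx": 0, "dy": 0, "dz": 0.004, "rx": 0, "ry": 0, "rz": 0, "gripper": -1},
  {"dx": 0, "dy": 0, "dz": 0, "rx": 0, "ry": 0, "rz": 0, "gripper": -1},
  {"dx": 0, "dy": 0, "dz": 0, "rx": 0, "ry": 0, "rz": 0, "gripper": -1},
])

```text
clock: 6.52
tcp_pos: [0.6396, -0.1066, 0.0684]
ee_rot: [3.141, -0.002, 0.048]
force: [0.2, 0.1, -0.0]
gripper_width: 0.0319
grasp_force: 30.0
```

Emit:
arm_command([
  {"dx": 0, "dy": 0, "dz": 0.003, "rx": 0, "ry": 0, "rz": 0, "gripper": -1},
  {"dx": 0, "dy": 0, "dz": 0.003, "rx": 0, "ry": 0, "rz": 0, "gripper": -1},
  {"dx": 0, "dy": 0, "dz": 0, "rx": 0, "ry": 0, "rz": 0, "gripper": -1},
  {"dx": 0, "dy": 0, "dz": 0, "rx": 0, "ry": 0, "rz": 0, "gripper": -1},
])

```text
clock: 6.85
tcp_pos: [0.6387, -0.1064, 0.0611]
ee_rot: [3.141, -0.001, 0.048]
force: [-0.7, 0.9, -0.2]
gripper_width: 0.0319
grasp_force: 30.0
```

Emit:
arm_command([
  {"dx": 0, "dy": 0, "dz": 0.002, "rx": 0, "ry": 0, "rz": 0, "gripper": -1},
  {"dx": 0, "dy": 0, "dz": 0.002, "rx": 0, "ry": 0, "rz": 0, "gripper": -1},
  {"dx": 0, "dy": 0, "dz": 0, "rx": 0, "ry": 0, "rz": 0, "gripper": -1},
  {"dx": 0, "dy": 0, "dz": 0, "rx": 0, "ry": 0, "rz": 0, "gripper": -1},
])

```text
clock: 7.18
tcp_pos: [0.6393, -0.1065, 0.0575]
ee_rot: [3.141, -0.002, 0.048]
force: [1.2, 0.5, 3.6]
gripper_width: 0.0321
grasp_force: 30.0
```

Emit:
arm_command([
  {"dx": 0, "dy": 0, "dz": 0.002, "rx": 0, "ry": 0, "rz": 0, "gripper": -1},
  {"dx": 0, "dy": 0, "dz": 0, "rx": 0, "ry": 0, "rz": 0, "gripper": -1},
  {"dx": 0, "dy": 0, "dz": 0, "rx": 0, "ry": 0, "rz": 0, "gripper": -1},
])

```text
clock: 7.43
tcp_pos: [0.6396, -0.1065, 0.0571]
ee_rot: [3.141, -0.002, 0.048]
force: [-4.2, 2.3, 14.1]
gripper_width: 0.0322
grasp_force: 30.0
```

Emit:
arm_command([
  {"dx": 0, "dy": 0, "dz": -0.001, "rx": 0, "ry": 0, "rz": 0, "gripper": 0.1},
  {"dx": 0, "dy": 0, "dz": 0, "rx": 0, "ry": 0, "rz": 0, "gripper": 0.1},
  {"dx": 0, "dy": 0, "dz": 0, "rx": 0, "ry": 0, "rz": 0, "gripper": 0.1},
  {"dx": 0, "dy": 0, "dz": 0, "rx": 0, "ry": 0, "rz": 0, "gripper": 0.1},
  {"dx": 0, "dy": 0, "dz": -0.02, "rx": 0, "ry": 0, "rz": 0, "gripper": 0.1},
  {"dx": 0, "dy": 0, "dz": -0.04, "rx": 0, "ry": 0, "rz": 0, "gripper": 0.1},
  {"dx": 0, "dy": 0, "dz": -0.04, "rx": 0, "ry": 0, "rz": 0, "gripper": 0.1},
  {"dx": 0, "dy": 0, "dz": -0.02, "rx": 0, "ry": 0, "rz": 0, "gripper": 0.1},
])

```text
clock: 8.1
tcp_pos: [0.6401, -0.1068, 0.1807]
ee_rot: [3.14, -0.005, 0.048]
force: [0.4, -0.5, 2.0]
gripper_width: 0.0513
grasp_force: 0.0
```

Emit:
arm_command([
  {"dx": -0.006, "dy": -0.0375, "dz": 0, "rx": 0, "ry": 0, "rz": 0, "gripper": 0.1},
  {"dx": -0.006, "dy": -0.0375, "dz": 0, "rx": 0, "ry": 0, "rz": 0, "gripper": 0.1},
  {"dx": -0.006, "dy": -0.0375, "dz": 0, "rx": 0, "ry": 0, "rz": 0, "gripper": 0.1},
  {"dx": -0.006, "dy": -0.0375, "dz": 0, "rx": 0, "ry": 0, "rz": 0, "gripper": 0.1},
  {"dx": -0.006, "dy": -0.0375, "dz": 0, "rx": 0, "ry": 0, "rz": 0, "gripper": 0.1},
  {"dx": -0.006, "dy": -0.0375, "dz": 0, "rx": 0, "ry": 0, "rz": 0, "gripper": 0.1},
  {"dx": -0.006, "dy": -0.0375, "dz": 0, "rx": 0, "ry": 0, "rz": 0, "gripper": 0.1},
  {"dx": -0.006, "dy": -0.0375, "dz": 0, "rx": 0, "ry": 0, "rz": 0, "gripper": 0.1},
])

```text
clock: 8.77
tcp_pos: [0.5753, 0.1926, 0.1752]
ee_rot: [3.141, 0.001, 0.048]
force: [0.1, -0.4, -0.5]
gripper_width: 0.0514
grasp_force: 0.0
```

Emit:
arm_command([
  {"dx": -0.006, "dy": -0.0375, "dz": 0, "rx": 0, "ry": 0, "rz": 0, "gripper": 0.1},
  {"dx": -0.006, "dy": -0.0375, "dz": 0, "rx": 0, "ry": 0, "rz": 0, "gripper": 0.1},
  {"dx": -0.006, "dy": -0.0375, "dz": 0, "rx": 0, "ry": 0, "rz": 0, "gripper": 0.1},
  {"dx": -0.006, "dy": -0.0375, "dz": 0, "rx": 0, "ry": 0, "rz": 0, "gripper": 0.1},
  {"dx": 0, "dy": 0, "dz": 0, "rx": 0, "ry": 0, "rz": -0.12, "gripper": 0.1},
  {"dx": 0, "dy": 0, "dz": 0, "rx": 0, "ry": 0, "rz": -0.12, "gripper": 0.1},
  {"dx": 0, "dy": 0, "dz": 0, "rx": 0, "ry": 0, "rz": -0.12, "gripper": 0.1},
  {"dx": 0, "dy": 0, "dz": 0, "rx": 0, "ry": 0, "rz": -0.12, "gripper": 0.1},
])

```text
clock: 9.43
tcp_pos: [0.5446, 0.34, 0.1749]
ee_rot: [3.142, 0.001, 0.535]
force: [0.1, 0.1, 0.6]
gripper_width: 0.0516
grasp_force: 0.0
```

Emit:
arm_command([
  {"dx": 0, "dy": 0, "dz": 0, "rx": 0, "ry": 0, "rz": -0.12, "gripper": 0.1},
  {"dx": 0, "dy": 0, "dz": 0, "rx": 0, "ry": 0, "rz": -0.12, "gripper": 0.1},
  {"dx": 0, "dy": 0, "dz": 0, "rx": 0, "ry": 0, "rz": -0.12, "gripper": 0.1},
  {"dx": 0, "dy": 0, "dz": 0, "rx": 0, "ry": 0, "rz": -0.12, "gripper": 0.1},
  {"dx": 0, "dy": 0, "dz": 0, "rx": 0, "ry": 0, "rz": -0.12, "gripper": 0.1},
  {"dx": 0, "dy": 0, "dz": 0, "rx": 0, "ry": 0, "rz": -0.12, "gripper": 0.1},
  {"dx": 0, "dy": 0, "dz": 0, "rx": 0, "ry": 0, "rz": -0.12, "gripper": 0.1},
  {"dx": 0, "dy": 0, "dz": 0, "rx": 0, "ry": 0, "rz": -0.12, "gripper": 0.1},
])

```text
clock: 10.1
tcp_pos: [0.5448, 0.3396, 0.175]
ee_rot: [-3.141, 0.0, 1.494]
force: [-0.7, 0.4, -0.1]
gripper_width: 0.0513
grasp_force: 0.0
```

Emit:
arm_command([
  {"dx": 0, "dy": 0, "dz": 0, "rx": 0, "ry": 0, "rz": -0.1045, "gripper": 0.1},
  {"dx": 0, "dy": 0, "dz": 0, "rx": 0, "ry": 0, "rz": 0, "gripper": 0.1},
  {"dx": 0, "dy": 0, "dz": 0, "rx": 0, "ry": 0, "rz": 0, "gripper": 0.1},
])

```text
clock: 10.35
tcp_pos: [0.5449, 0.3396, 0.1752]
ee_rot: [-3.141, 0.0, 1.589]
force: [-0.1, 0.0, -0.0]
gripper_width: 0.0512
grasp_force: 0.0
```

```bash
python3 -c "
from p import *
plan(.545,.340,.033,1.593)
from m import *
S=ctrl.capture('side');T=ctrl.capture('top')
for n,I in(('top',T),('side',S)): print(n,[c.round(1) for c in green(n,I)])
a=[c for c in green('top',T) if c[0]>230]; b=[c for c in green('side',S) if c[0]>200]
print(tri(a[0],b[0]) if a and b else 0, plane('top',a[0],.073))
h=cv2.cvtColor(T,cv2.COLOR_RGB2HSV);m=cv2.inRange(h,(45,40,40),(90,255,255));m[:,:230]=0;m[:,400:]=0
p=np.argwhere(m)[:,::-1];w=plane('top',p,.068);w2=plane('top',p,.0987);print('y',w[:,1].min(),w[:,1].max(),'xmax',w2[:,0].max(),w2[:,0].min())
"
```

```text
tcp [0.5449 0.3396 0.1752] yaw 1.5889 q6 0.46 t 10.3 width 0.0512
now dx 0.0004 dy 0.0001 dz 0.1422
after turn dx 0.0004 dy 0.0001 dz 0.1422
rz -0.0041
top [array([216.8,  81.1]), array([142.5, 154.9]), array([307.8, 162.7]), array([139.6, 178.9])]
side [array([128. , 335.2]), array([157.7, 352.2])]
0 [[ 0.62234961 -0.10848693  0.073     ]]
y -0.2224743349190405 -0.09149020300260186 xmax 0.6605865837748854 0.2934433295096693
```

Emit:
arm_command([
  {"dx": 0, "dy": 0, "dz": 0.035, "rx": 0, "ry": 0, "rz": 0, "gripper": 0.1},
  {"dx": 0, "dy": 0, "dz": 0.035, "rx": 0, "ry": 0, "rz": 0, "gripper": 0.1},
  {"dx": 0, "dy": 0, "dz": 0.035, "rx": 0, "ry": 0, "rz": 0, "gripper": 0.1},
  {"dx": 0, "dy": 0, "dz": 0.025, "rx": 0, "ry": 0, "rz": 0, "gripper": 0.1},
  {"dx": 0, "dy": 0, "dz": 0.012, "rx": 0, "ry": 0, "rz": 0, "gripper": 0.1},
  {"dx": 0, "dy": 0, "dz": 0, "rx": 0, "ry": 0, "rz": 0, "gripper": 0.1},
  {"dx": 0, "dy": 0, "dz": 0, "rx": 0, "ry": 0, "rz": 0, "gripper": 0.1},
  {"dx": 0, "dy": 0, "dz": 0, "rx": 0, "ry": 0, "rz": 0, "gripper": -1},
])

```text
clock: 11.12
tcp_pos: [0.5467, 0.3406, 0.0362]
ee_rot: [3.138, -0.002, 1.592]
force: [0.2, 1.0, 1.1]
gripper_width: 0.0479
grasp_force: 0.0
```

Emit:
arm_command([
  {"dx": 0, "dy": 0, "dz": 0, "rx": 0, "ry": 0, "rz": 0, "gripper": -1},
  {"dx": 0, "dy": 0, "dz": 0, "rx": 0, "ry": 0, "rz": 0, "gripper": -1},
  {"dx": 0, "dy": 0, "dz": 0, "rx": 0, "ry": 0, "rz": 0, "gripper": -1},
  {"dx": 0, "dy": 0, "dz": 0, "rx": 0, "ry": 0, "rz": 0, "gripper": -1},
  {"dx": 0, "dy": 0, "dz": 0, "rx": 0, "ry": 0, "rz": 0, "gripper": -1},
])

```text
clock: 11.53
tcp_pos: [0.5463, 0.3404, 0.0355]
ee_rot: [3.139, -0.001, 1.592]
force: [0.4, 0.9, 7.3]
gripper_width: 0.0321
grasp_force: 30.0
```

Emit:
arm_command([
  {"dx": 0, "dy": 0, "dz": -0.02, "rx": 0, "ry": 0, "rz": 0, "gripper": -1},
  {"dx": 0, "dy": 0, "dz": -0.04, "rx": 0, "ry": 0, "rz": 0, "gripper": -1},
  {"dx": 0, "dy": 0, "dz": -0.04, "rx": 0, "ry": 0, "rz": 0, "gripper": -1},
  {"dx": 0, "dy": 0, "dz": -0.04, "rx": 0, "ry": 0, "rz": 0, "gripper": -1},
  {"dx": 0, "dy": 0, "dz": 0, "rx": 0, "ry": 0, "rz": 0, "gripper": -1},
])

```text
clock: 11.95
tcp_pos: [0.5494, 0.342, 0.1847]
ee_rot: [3.128, -0.006, 1.592]
force: [0.8, 0.8, 1.6]
gripper_width: 0.0315
grasp_force: 30.0
```

Emit:
arm_command([
  {"dx": -0.0369, "dy": 0.0082, "dz": 0, "rx": 0, "ry": 0, "rz": 0, "gripper": -1},
  {"dx": -0.0369, "dy": 0.0082, "dz": 0, "rx": 0, "ry": 0, "rz": 0, "gripper": -1},
  {"dx": -0.0369, "dy": 0.0082, "dz": 0, "rx": 0, "ry": 0, "rz": 0, "gripper": -1},
  {"dx": -0.0369, "dy": 0.0082, "dz": 0, "rx": 0, "ry": 0, "rz": 0, "gripper": -1},
  {"dx": -0.0369, "dy": 0.0082, "dz": 0, "rx": 0, "ry": 0, "rz": 0, "gripper": -1},
  {"dx": -0.0369, "dy": 0.0082, "dz": 0, "rx": 0, "ry": 0, "rz": 0, "gripper": -1},
  {"dx": -0.0369, "dy": 0.0082, "dz": 0, "rx": 0, "ry": 0, "rz": 0, "gripper": -1},
  {"dx": -0.0369, "dy": 0.0082, "dz": 0, "rx": 0, "ry": 0, "rz": 0, "gripper": -1},
])

```text
clock: 12.62
tcp_pos: [0.617, 0.0442, 0.1735]
ee_rot: [3.142, 0.0, 1.592]
force: [0.6, 0.3, -0.6]
gripper_width: 0.0319
grasp_force: 30.0
```

Emit:
arm_command([
  {"dx": -0.0369, "dy": 0.0082, "dz": 0, "rx": 0, "ry": 0, "rz": 0, "gripper": -1},
  {"dx": -0.0369, "dy": 0.0082, "dz": 0, "rx": 0, "ry": 0, "rz": 0, "gripper": -1},
  {"dx": 0, "dy": 0, "dz": 0, "rx": 0, "ry": 0, "rz": 0.12, "gripper": -1},
  {"dx": 0, "dy": 0, "dz": 0, "rx": 0, "ry": 0, "rz": 0.12, "gripper": -1},
  {"dx": 0, "dy": 0, "dz": 0, "rx": 0, "ry": 0, "rz": 0.12, "gripper": -1},
  {"dx": 0, "dy": 0, "dz": 0, "rx": 0, "ry": 0, "rz": 0.12, "gripper": -1},
  {"dx": 0, "dy": 0, "dz": 0, "rx": 0, "ry": 0, "rz": 0.12, "gripper": -1},
  {"dx": 0, "dy": 0, "dz": 0, "rx": 0, "ry": 0, "rz": 0.12, "gripper": -1},
])

```text
clock: 13.28
tcp_pos: [0.6348, -0.0275, 0.1733]
ee_rot: [-3.141, 0.0, 0.866]
force: [0.1, 0.0, -0.8]
gripper_width: 0.0316
grasp_force: 30.0
```

Emit:
arm_command([
  {"dx": 0, "dy": 0, "dz": 0, "rx": 0, "ry": 0, "rz": 0.12, "gripper": -1},
  {"dx": 0, "dy": 0, "dz": 0, "rx": 0, "ry": 0, "rz": 0.12, "gripper": -1},
  {"dx": 0, "dy": 0, "dz": 0, "rx": 0, "ry": 0, "rz": 0.12, "gripper": -1},
  {"dx": 0, "dy": 0, "dz": 0, "rx": 0, "ry": 0, "rz": 0.12, "gripper": -1},
  {"dx": 0, "dy": 0, "dz": 0, "rx": 0, "ry": 0, "rz": 0.12, "gripper": -1},
  {"dx": 0, "dy": 0, "dz": 0, "rx": 0, "ry": 0, "rz": 0.12, "gripper": -1},
  {"dx": 0, "dy": 0, "dz": 0, "rx": 0, "ry": 0, "rz": 0.1045, "gripper": -1},
  {"dx": 0, "dy": 0, "dz": 0, "rx": 0, "ry": 0, "rz": 0, "gripper": -1},
])

```text
clock: 13.95
tcp_pos: [0.6348, -0.0275, 0.1733]
ee_rot: [3.142, 0.0, 0.043]
force: [0.8, 0.5, -0.9]
gripper_width: 0.0318
grasp_force: 30.0
```

Emit:
arm_command([
  {"dx": 0, "dy": 0, "dz": 0, "rx": 0, "ry": 0, "rz": 0, "gripper": -1},
  {"dx": 0, "dy": 0, "dz": 0, "rx": 0, "ry": 0, "rz": 0, "gripper": -1},
])

```text
clock: 14.12
tcp_pos: [0.6349, -0.0274, 0.1735]
ee_rot: [-3.142, 0.0, 0.051]
force: [0.0, 0.3, -1.1]
gripper_width: 0.0321
grasp_force: 30.0
```

```bash
python3 -c "
from p import *
plan(.6346,-.0267,.058,.0485)
S=ctrl.capture('side')[100:260,180:340,::-1];cv2.imwrite('pics/s2.png',cv2.resize(S,None,fx=3.7,fy=3.7,interpolation=2))
"
```

```text
tcp [ 0.6349 -0.0274  0.1735] yaw 0.0514 q6 1.4 t 14.1 width 0.0321
now dx -0.0003 dy -0.0008 dz 0.1155
after turn dx -0.0003 dy -0.0008 dz 0.1155
rz 0.0029
```

View pics/s2.png

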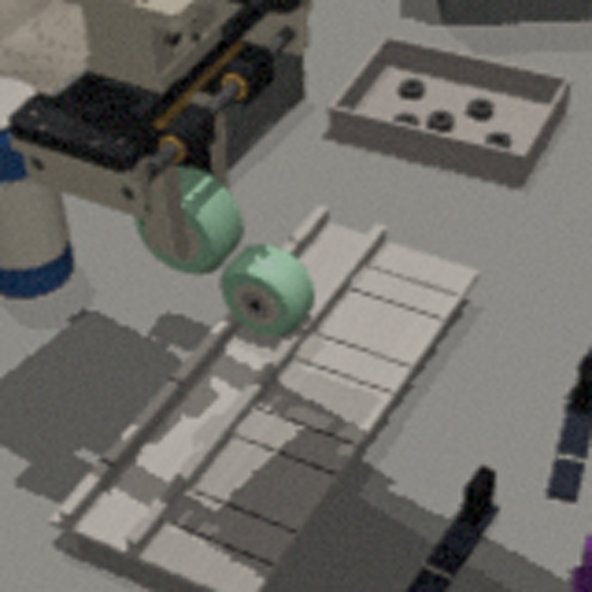

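The crop shows the first wheel seated in bay 2 at (266,290), resting on both rails. The second is held above bay 1.

Emit:
arm_command([
  {"dx": 0, "dy": -0.0005, "dz": 0.035, "rx": 0, "ry": 0, "rz": 0, "gripper": -1},
  {"dx": 0, "dy": 0, "dz": 0.035, "rx": 0, "ry": 0, "rz": 0, "gripper": -1},
  {"dx": 0, "dy": 0, "dz": 0.02, "rx": 0, "ry": 0, "rz": 0, "gripper": -1},
  {"dx": 0, "dy": 0, "dz": 0.012, "rx": 0, "ry": 0, "rz": 0, "gripper": -1},
  {"dx": 0, "dy": 0, "dz": 0.006, "rx": 0, "ry": 0, "rz": 0, "gripper": -1},
  {"dx": 0, "dy": 0, "dz": 0.003, "rx": 0, "ry": 0, "rz": 0, "gripper": -1},
  {"dx": 0, "dy": 0, "dz": 0.002, "rx": 0, "ry": 0, "rz": 0, "gripper": -1},
  {"dx": 0, "dy": 0, "dz": 0, "rx": 0, "ry": 0, "rz": 0, "gripper": -1},
])

```text
clock: 14.83
tcp_pos: [0.6361, -0.0271, 0.0621]
ee_rot: [3.141, -0.002, 0.048]
force: [0.3, 0.3, -0.4]
gripper_width: 0.0318
grasp_force: 30.0
```

Emit:
arm_command([
  {"dx": 0, "dy": 0, "dz": 0.002, "rx": 0, "ry": 0, "rz": 0, "gripper": -1},
  {"dx": 0, "dy": 0, "dz": 0.001, "rx": 0, "ry": 0, "rz": 0, "gripper": -1},
  {"dx": 0, "dy": 0, "dz": 0, "rx": 0, "ry": 0, "rz": 0, "gripper": -1},
  {"dx": 0, "dy": 0, "dz": 0, "rx": 0, "ry": 0, "rz": 0, "gripper": -1},
])

```text
clock: 15.17
tcp_pos: [0.6354, -0.027, 0.0583]
ee_rot: [3.141, -0.001, 0.048]
force: [0.1, -0.5, 1.1]
gripper_width: 0.032
grasp_force: 30.0
```

Emit:
arm_command([
  {"dx": 0, "dy": 0, "dz": 0.001, "rx": 0, "ry": 0, "rz": 0, "gripper": 0.1},
  {"dx": 0, "dy": 0, "dz": 0, "rx": 0, "ry": 0, "rz": 0, "gripper": 0.1},
  {"dx": 0, "dy": 0, "dz": 0, "rx": 0, "ry": 0, "rz": 0, "gripper": 0.1},
  {"dx": 0, "dy": 0, "dz": 0, "rx": 0, "ry": 0, "rz": 0, "gripper": 0.1},
  {"dx": 0, "dy": 0, "dz": -0.02, "rx": 0, "ry": 0, "rz": 0, "gripper": 0.1},
  {"dx": 0, "dy": 0, "dz": -0.04, "rx": 0, "ry": 0, "rz": 0, "gripper": 0.1},
  {"dx": 0, "dy": 0, "dz": -0.04, "rx": 0, "ry": 0, "rz": 0, "gripper": 0.1},
  {"dx": 0, "dy": 0, "dz": -0.02, "rx": 0, "ry": 0, "rz": 0, "gripper": 0.1},
])

```text
clock: 15.83
tcp_pos: [0.6368, -0.0272, 0.1822]
ee_rot: [3.141, -0.006, 0.048]
force: [0.6, -0.1, 1.2]
gripper_width: 0.0512
grasp_force: 0.0
```

Emit:
arm_command([
  {"dx": -0.0005, "dy": -0.0369, "dz": 0, "rx": 0, "ry": 0, "rz": 0, "gripper": 0.1},
  {"dx": -0.0005, "dy": -0.0369, "dz": 0, "rx": 0, "ry": 0, "rz": 0, "gripper": 0.1},
  {"dx": -0.0005, "dy": -0.0369, "dz": 0, "rx": 0, "ry": 0, "rz": 0, "gripper": 0.1},
  {"dx": -0.0005, "dy": -0.0369, "dz": 0, "rx": 0, "ry": 0, "rz": 0, "gripper": 0.1},
  {"dx": -0.0005, "dy": -0.0369, "dz": 0, "rx": 0, "ry": 0, "rz": 0, "gripper": 0.1},
  {"dx": -0.0005, "dy": -0.0369, "dz": 0, "rx": 0, "ry": 0, "rz": 0, "gripper": 0.1},
  {"dx": -0.0005, "dy": -0.0369, "dz": 0, "rx": 0, "ry": 0, "rz": 0, "gripper": 0.1},
  {"dx": -0.0005, "dy": -0.0369, "dz": 0, "rx": 0, "ry": 0, "rz": 0, "gripper": 0.1},
])

```text
clock: 16.5
tcp_pos: [0.6165, 0.2695, 0.1767]
ee_rot: [-3.142, -0.0, 0.048]
force: [0.8, -0.3, 0.3]
gripper_width: 0.0511
grasp_force: 0.0
```

Emit:
arm_command([
  {"dx": -0.0005, "dy": -0.0369, "dz": 0, "rx": 0, "ry": 0, "rz": 0, "gripper": 0.1},
  {"dx": -0.0005, "dy": -0.0369, "dz": 0, "rx": 0, "ry": 0, "rz": 0, "gripper": 0.1},
  {"dx": 0, "dy": 0, "dz": 0, "rx": 0, "ry": 0, "rz": -0.12, "gripper": 0.1},
  {"dx": 0, "dy": 0, "dz": 0, "rx": 0, "ry": 0, "rz": -0.12, "gripper": 0.1},
  {"dx": 0, "dy": 0, "dz": 0, "rx": 0, "ry": 0, "rz": -0.12, "gripper": 0.1},
  {"dx": 0, "dy": 0, "dz": 0, "rx": 0, "ry": 0, "rz": -0.12, "gripper": 0.1},
  {"dx": 0, "dy": 0, "dz": 0, "rx": 0, "ry": 0, "rz": -0.12, "gripper": 0.1},
  {"dx": 0, "dy": 0, "dz": 0, "rx": 0, "ry": 0, "rz": -0.12, "gripper": 0.1},
])

```text
clock: 17.17
tcp_pos: [0.6122, 0.3415, 0.1765]
ee_rot: [-3.141, 0.0, 0.774]
force: [-0.0, 0.0, 0.1]
gripper_width: 0.051
grasp_force: 0.0
```

Emit:
arm_command([
  {"dx": 0, "dy": 0, "dz": 0, "rx": 0, "ry": 0, "rz": -0.12, "gripper": 0.1},
  {"dx": 0, "dy": 0, "dz": 0, "rx": 0, "ry": 0, "rz": -0.12, "gripper": 0.1},
  {"dx": 0, "dy": 0, "dz": 0, "rx": 0, "ry": 0, "rz": -0.12, "gripper": 0.1},
  {"dx": 0, "dy": 0, "dz": 0, "rx": 0, "ry": 0, "rz": -0.12, "gripper": 0.1},
  {"dx": 0, "dy": 0, "dz": 0, "rx": 0, "ry": 0, "rz": -0.12, "gripper": 0.1},
  {"dx": 0, "dy": 0, "dz": 0, "rx": 0, "ry": 0, "rz": -0.12, "gripper": 0.1},
  {"dx": 0, "dy": 0, "dz": 0, "rx": 0, "ry": 0, "rz": -0.1045, "gripper": 0.1},
  {"dx": 0, "dy": 0, "dz": 0, "rx": 0, "ry": 0, "rz": 0, "gripper": 0.1},
])

```text
clock: 17.83
tcp_pos: [0.6122, 0.3414, 0.1765]
ee_rot: [-3.141, 0.0, 1.597]
force: [-0.3, 0.2, -0.0]
gripper_width: 0.0512
grasp_force: 0.0
```

```bash
python3 -c "
from p import *
plan(.612,.341,.033,1.593)
"
```

```text
tcp [0.6122 0.3414 0.1765] yaw 1.5973 q6 0.41 t 17.8 width 0.0512
now dx -0.0004 dy -0.0003 dz 0.1435
after turn dx -0.0004 dy -0.0003 dz 0.1435
rz 0.0043
```

Emit:
arm_command([
  {"dx": 0, "dy": 0, "dz": 0.035, "rx": 0, "ry": 0, "rz": 0, "gripper": 0.1},
  {"dx": 0, "dy": 0, "dz": 0.035, "rx": 0, "ry": 0, "rz": 0, "gripper": 0.1},
  {"dx": 0, "dy": 0, "dz": 0.035, "rx": 0, "ry": 0, "rz": 0, "gripper": 0.1},
  {"dx": 0, "dy": 0, "dz": 0.025, "rx": 0, "ry": 0, "rz": 0, "gripper": 0.1},
  {"dx": 0, "dy": 0, "dz": 0.0135, "rx": 0, "ry": 0, "rz": 0, "gripper": 0.1},
  {"dx": 0, "dy": 0, "dz": 0, "rx": 0, "ry": 0, "rz": 0, "gripper": 0.1},
  {"dx": 0, "dy": 0, "dz": 0, "rx": 0, "ry": 0, "rz": 0, "gripper": 0.1},
  {"dx": 0, "dy": 0, "dz": 0, "rx": 0, "ry": 0, "rz": 0, "gripper": -1},
])

```text
clock: 18.5
tcp_pos: [0.614, 0.3422, 0.0359]
ee_rot: [3.138, -0.001, 1.591]
force: [0.0, 0.5, 0.2]
gripper_width: 0.0476
grasp_force: 0.0
```

Emit:
arm_command([
  {"dx": 0, "dy": 0, "dz": 0, "rx": 0, "ry": 0, "rz": 0, "gripper": -1},
  {"dx": 0, "dy": 0, "dz": 0, "rx": 0, "ry": 0, "rz": 0, "gripper": -1},
  {"dx": 0, "dy": 0, "dz": 0, "rx": 0, "ry": 0, "rz": 0, "gripper": -1},
  {"dx": 0, "dy": 0, "dz": 0, "rx": 0, "ry": 0, "rz": 0, "gripper": -1},
  {"dx": 0, "dy": 0, "dz": 0, "rx": 0, "ry": 0, "rz": 0, "gripper": -1},
])

```text
clock: 18.92
tcp_pos: [0.6137, 0.342, 0.0353]
ee_rot: [3.138, -0.001, 1.592]
force: [-0.0, -0.4, 6.0]
gripper_width: 0.032
grasp_force: 30.0
```

Emit:
arm_command([
  {"dx": 0, "dy": 0, "dz": -0.02, "rx": 0, "ry": 0, "rz": 0, "gripper": -1},
  {"dx": 0, "dy": 0, "dz": -0.04, "rx": 0, "ry": 0, "rz": 0, "gripper": -1},
  {"dx": 0, "dy": 0, "dz": -0.04, "rx": 0, "ry": 0, "rz": 0, "gripper": -1},
  {"dx": 0, "dy": 0, "dz": -0.04, "rx": 0, "ry": 0, "rz": 0, "gripper": -1},
  {"dx": 0, "dy": 0, "dz": 0, "rx": 0, "ry": 0, "rz": 0, "gripper": -1},
])

```text
clock: 19.33
tcp_pos: [0.6168, 0.3435, 0.1851]
ee_rot: [3.127, -0.006, 1.592]
force: [1.7, 0.2, 0.1]
gripper_width: 0.0319
grasp_force: 30.0
```

Emit:
arm_command([
  {"dx": -0.036, "dy": 0.0015, "dz": 0, "rx": 0, "ry": 0, "rz": 0, "gripper": -1},
  {"dx": -0.036, "dy": 0.0015, "dz": 0, "rx": 0, "ry": 0, "rz": 0, "gripper": -1},
  {"dx": -0.036, "dy": 0.0015, "dz": 0, "rx": 0, "ry": 0, "rz": 0, "gripper": -1},
  {"dx": -0.036, "dy": 0.0015, "dz": 0, "rx": 0, "ry": 0, "rz": 0, "gripper": -1},
  {"dx": -0.036, "dy": 0.0015, "dz": 0, "rx": 0, "ry": 0, "rz": 0, "gripper": -1},
  {"dx": -0.036, "dy": 0.0015, "dz": 0, "rx": 0, "ry": 0, "rz": 0, "gripper": -1},
  {"dx": -0.036, "dy": 0.0015, "dz": 0, "rx": 0, "ry": 0, "rz": 0, "gripper": -1},
  {"dx": -0.036, "dy": 0.0015, "dz": 0, "rx": 0, "ry": 0, "rz": 0, "gripper": -1},
])

```text
clock: 20.0
tcp_pos: [0.6303, 0.052, 0.1731]
ee_rot: [3.141, 0.0, 1.592]
force: [1.3, -0.2, -0.7]
gripper_width: 0.0319
grasp_force: 30.0
```

Emit:
arm_command([
  {"dx": 0, "dy": 0, "dz": 0, "rx": 0, "ry": 0, "rz": 0.12, "gripper": -1},
  {"dx": 0, "dy": 0, "dz": 0, "rx": 0, "ry": 0, "rz": 0.12, "gripper": -1},
  {"dx": 0, "dy": 0, "dz": 0, "rx": 0, "ry": 0, "rz": 0.12, "gripper": -1},
  {"dx": 0, "dy": 0, "dz": 0, "rx": 0, "ry": 0, "rz": 0.12, "gripper": -1},
  {"dx": 0, "dy": 0, "dz": 0, "rx": 0, "ry": 0, "rz": 0.12, "gripper": -1},
  {"dx": 0, "dy": 0, "dz": 0, "rx": 0, "ry": 0, "rz": 0.12, "gripper": -1},
  {"dx": 0, "dy": 0, "dz": 0, "rx": 0, "ry": 0, "rz": 0.12, "gripper": -1},
  {"dx": 0, "dy": 0, "dz": 0, "rx": 0, "ry": 0, "rz": 0.12, "gripper": -1},
])

```text
clock: 20.67
tcp_pos: [0.6304, 0.0537, 0.1729]
ee_rot: [-3.142, 0.0, 0.626]
force: [0.2, 0.6, -0.9]
gripper_width: 0.0318
grasp_force: 30.0
```

Emit:
arm_command([
  {"dx": 0, "dy": 0, "dz": 0, "rx": 0, "ry": 0, "rz": 0.12, "gripper": -1},
  {"dx": 0, "dy": 0, "dz": 0, "rx": 0, "ry": 0, "rz": 0.12, "gripper": -1},
  {"dx": 0, "dy": 0, "dz": 0, "rx": 0, "ry": 0, "rz": 0.12, "gripper": -1},
  {"dx": 0, "dy": 0, "dz": 0, "rx": 0, "ry": 0, "rz": 0.12, "gripper": -1},
  {"dx": 0, "dy": 0, "dz": 0, "rx": 0, "ry": 0, "rz": 0.1045, "gripper": -1},
  {"dx": 0, "dy": 0, "dz": 0, "rx": 0, "ry": 0, "rz": 0, "gripper": -1},
  {"dx": 0, "dy": 0, "dz": 0, "rx": 0, "ry": 0, "rz": 0, "gripper": -1},
  {"dx": 0, "dy": 0, "dz": 0, "rx": 0, "ry": 0, "rz": 0, "gripper": -1},
])

```text
clock: 21.33
tcp_pos: [0.6305, 0.0537, 0.173]
ee_rot: [-3.142, 0.0, 0.051]
force: [0.5, 0.4, -1.5]
gripper_width: 0.0318
grasp_force: 30.0
```

```bash
python3 -c "
from p import *
plan(.6307,.0533,.058,.0485)
"
```

```text
tcp [0.6305 0.0537 0.173 ] yaw 0.0513 q6 1.52 t 21.3 width 0.0318
now dx 0.0002 dy 0.0004 dz 0.1150
after turn dx 0.0002 dy 0.0004 dz 0.1150
rz 0.0028
```

Emit:
arm_command([
  {"dx": 0, "dy": 0, "dz": 0.035, "rx": 0, "ry": 0, "rz": 0, "gripper": -1},
  {"dx": 0, "dy": 0, "dz": 0.035, "rx": 0, "ry": 0, "rz": 0, "gripper": -1},
  {"dx": 0, "dy": 0, "dz": 0.02, "rx": 0, "ry": 0, "rz": 0, "gripper": -1},
  {"dx": 0, "dy": 0, "dz": 0.012, "rx": 0, "ry": 0, "rz": 0, "gripper": -1},
  {"dx": 0, "dy": 0, "dz": 0.007, "rx": 0, "ry": 0, "rz": 0, "gripper": -1},
  {"dx": 0, "dy": 0, "dz": 0.004, "rx": 0, "ry": 0, "rz": 0, "gripper": -1},
  {"dx": 0, "dy": 0, "dz": 0.002, "rx": 0, "ry": 0, "rz": 0, "gripper": -1},
  {"dx": 0, "dy": 0, "dz": 0, "rx": 0, "ry": 0, "rz": 0, "gripper": -1},
])

```text
clock: 22.0
tcp_pos: [0.6315, 0.0537, 0.0594]
ee_rot: [3.141, -0.002, 0.048]
force: [-0.1, 0.1, -1.7]
gripper_width: 0.0316
grasp_force: 30.0
```

Emit:
arm_command([
  {"dx": 0, "dy": 0, "dz": 0.001, "rx": 0, "ry": 0, "rz": 0, "gripper": -1},
  {"dx": 0, "dy": 0, "dz": 0, "rx": 0, "ry": 0, "rz": 0, "gripper": -1},
  {"dx": 0, "dy": 0, "dz": 0, "rx": 0, "ry": 0, "rz": 0, "gripper": -1},
])

```text
clock: 22.25
tcp_pos: [0.6312, 0.0537, 0.0582]
ee_rot: [3.142, -0.002, 0.048]
force: [-0.2, 0.5, -2.0]
gripper_width: 0.0317
grasp_force: 30.0
```

Emit:
arm_command([
  {"dx": 0, "dy": 0, "dz": 0, "rx": 0, "ry": 0, "rz": 0, "gripper": 0.1},
  {"dx": 0, "dy": 0, "dz": 0, "rx": 0, "ry": 0, "rz": 0, "gripper": 0.1},
  {"dx": 0, "dy": 0, "dz": 0, "rx": 0, "ry": 0, "rz": 0, "gripper": 0.1},
  {"dx": 0, "dy": 0, "dz": 0, "rx": 0, "ry": 0, "rz": 0, "gripper": 0.1},
  {"dx": 0, "dy": 0, "dz": -0.02, "rx": 0, "ry": 0, "rz": 0, "gripper": 0.1},
  {"dx": 0, "dy": 0, "dz": -0.04, "rx": 0, "ry": 0, "rz": 0, "gripper": 0.1},
  {"dx": 0, "dy": 0, "dz": -0.04, "rx": 0, "ry": 0, "rz": 0, "gripper": 0.1},
  {"dx": 0, "dy": 0, "dz": -0.02, "rx": 0, "ry": 0, "rz": 0, "gripper": 0.1},
])

```text
clock: 22.92
tcp_pos: [0.6325, 0.0537, 0.1828]
ee_rot: [3.141, -0.006, 0.048]
force: [0.6, -0.1, 0.9]
gripper_width: 0.051
grasp_force: 0.0
```

Emit:
arm_command([
  {"dx": -0.01, "dy": -0.038, "dz": 0, "rx": 0, "ry": 0, "rz": -0.12, "gripper": 0.1},
  {"dx": -0.01, "dy": -0.038, "dz": 0, "rx": 0, "ry": 0, "rz": -0.12, "gripper": 0.1},
  {"dx": -0.01, "dy": -0.038, "dz": 0, "rx": 0, "ry": 0, "rz": -0.12, "gripper": 0.1},
  {"dx": -0.01, "dy": -0.038, "dz": 0, "rx": 0, "ry": 0, "rz": -0.12, "gripper": 0.1},
  {"dx": -0.01, "dy": -0.038, "dz": 0, "rx": 0, "ry": 0, "rz": -0.12, "gripper": 0.1},
  {"dx": 0, "dy": 0, "dz": 0, "rx": 0, "ry": 0, "rz": 0, "gripper": 0.1},
])

```text
clock: 23.42
tcp_pos: [0.5259, 0.2242, 0.177]
ee_rot: [-3.139, 0.001, 0.66]
force: [-0.6, -0.9, -0.6]
gripper_width: 0.0513
grasp_force: 0.0
```

```bash
python3 -c "
from m import *
np.set_printoptions(precision=4,suppress=True)
T=ctrl.capture('top');print(ctrl.get_state()['tcp_pos'])
for o in blades(T): print(o)
cv2.imwrite('pics/t1.png',cv2.resize(T[130:290,190:400,::-1],None,fx=3.7,fy=3.7,interpolation=2))
"
```

```text
[0.5279 0.222  0.1773]
(array([ 0.4085, -0.0922]), array([ 0.4312, -0.1773]), np.float64(1.8309686188192433), array([ 0.4282, -0.1735]), 235.5, 223)
(array([ 0.4387, -0.2044]), array([ 0.434 , -0.2922]), np.float64(1.5171653681935768), array([ 0.434 , -0.2893]), 249.0, 231)
(array([0.4506, 0.0351]), array([ 0.4496, -0.0529]), np.float64(1.5593675255999648), array([ 0.4476, -0.0506]), 240.0, 229)
(array([0.2654, 0.1113]), array([0.3463, 0.1458]), np.float64(-2.738530657316418), array([0.4304, 0.129 ]), 4362.5, 4322)
```

View pics/t1.png

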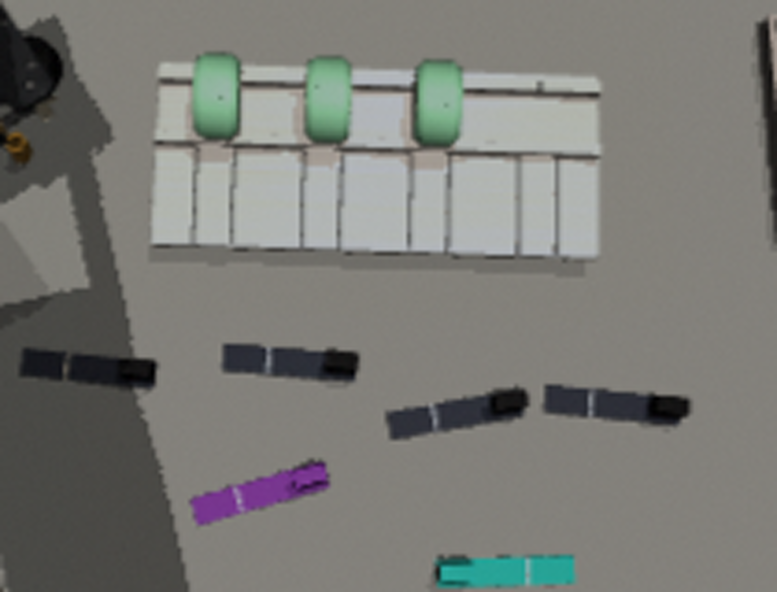

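The view shows three wheels seated in bays 0–2 at crop positions (217,97), (328,100) and (438,103). The four dark blades haven't moved. I'll refine the blade axes from the plate portion only.

```bash
cat > b.py <<'E'
from m import *
def blade(img,grip,yaw):
    """refine a blade near a guess, from the plate pixels between tip and grip"""
    ax=np.array([np.cos(yaw),np.sin(yaw)]);tip=np.array(grip)+.088*ax
    v,u=np.mgrid[0:img.shape[0],0:img.shape[1]]
    W=plane("top",np.c_[u.ravel(),v.ravel()],.004)[:,:2];I=img.reshape(-1,3).astype(int)
    for _ in range(3):
        n=np.array([-ax[1],ax[0]]);d=W-tip;s=d@ax;t=d@n
        bg=np.median(I[(abs(s+.03)<.04)&(abs(t)>.02)&(abs(t)<.03)].max(1))
        near=(s>-.072)&(s<.015)&(abs(t)<.017)
        wt=np.clip((bg-I[:,:].max(1))/(bg-48),0,1)*near  # coverage weights
        k=near&(s>-.070)&(s<-.003)
        c=np.average(W[k],axis=0,weights=wt[k]+1e-9)
        b=np.polyfit(s[k],t[k],1,w=np.sqrt(wt[k]))[0]
        ax=ax+b*n;ax/=np.linalg.norm(ax)
        q=(abs(t)<.006)&(s>-.03)&(s<.015)     # tip edge by coverage area
        front=tip+ax*(-.03+.045*wt[q].mean())
        tip=c+ax*((front-c)@ax)
    # white scribe
    n=np.array([-ax[1],ax[0]]);d=W-tip;s=d@ax;t=d@n
    q=(abs(t)<.007)&(abs(s+.034)<.008);w=np.clip(I[q].min(1)-60,0,None)
    return tip,tip-.088*ax,np.arctan2(ax[1],ax[0]),(s[q]*w).sum()/w.sum()
if __name__=="__main__":
    np.set_printoptions(precision=4,suppress=True)
    T=ctrl.capture("top")
    for g,y in(((.4496,-.053),1.559),((.431,-.177),1.83),((.4304,.0961),1.498),((.434,-.292),1.517)): print(*blade(T,g,y))
E
python3 b.py;python3 -c "
from p import *
plan(.4496,-.053,.1)"
```

```text
[0.4506 0.032 ] [ 0.4495 -0.056 ] 1.5585187526349893 -0.03062405546514261
[ 0.4093 -0.0945] [ 0.4314 -0.1797] 1.8242968705016198 -0.030700954816397893
[0.4359 0.1858] [0.4329 0.0979] 1.5366652685447275 -0.03430295968922726
[ 0.4378 -0.2053] [ 0.4358 -0.2933] 1.5479110171188537 -0.03324532038883294
tcp [0.5293 0.2205 0.1774] yaw 0.65 q6 1.23 t 23.5 width 0.0511
now dx -0.2290 dy 0.1695 dz 0.0774
```

Emit:
arm_command([
  {"dx": -0.0286, "dy": 0.0211, "dz": 0, "rx": 0, "ry": 0, "rz": 0, "gripper": -0.1},
  {"dx": -0.0286, "dy": 0.0211, "dz": 0, "rx": 0, "ry": 0, "rz": 0, "gripper": -0.1},
  {"dx": -0.0286, "dy": 0.0211, "dz": 0, "rx": 0, "ry": 0, "rz": 0, "gripper": -0.1},
  {"dx": -0.0286, "dy": 0.0211, "dz": 0, "rx": 0, "ry": 0, "rz": 0, "gripper": -0.1},
  {"dx": -0.0286, "dy": 0.0211, "dz": 0, "rx": 0, "ry": 0, "rz": 0, "gripper": -0.1},
  {"dx": -0.0286, "dy": 0.0211, "dz": 0, "rx": 0, "ry": 0, "rz": 0, "gripper": -0.1},
  {"dx": -0.0286, "dy": 0.0211, "dz": 0, "rx": 0, "ry": 0, "rz": 0, "gripper": -0.1},
  {"dx": -0.0286, "dy": 0.0211, "dz": 0, "rx": 0, "ry": 0, "rz": 0, "gripper": -0.1},
])

```text
clock: 24.18
tcp_pos: [0.4492, -0.0563, 0.1776]
ee_rot: [3.14, -0.0, 0.645]
force: [0.2, 0.6, 0.1]
gripper_width: 0.042
grasp_force: 0.0
```

Emit:
arm_command([
  {"dx": 0, "dy": 0, "dz": 0, "rx": 0, "ry": 0, "rz": -0.1137, "gripper": -0.1},
  {"dx": 0, "dy": 0, "dz": 0, "rx": 0, "ry": 0, "rz": -0.1137, "gripper": -0.1},
  {"dx": 0, "dy": 0, "dz": 0, "rx": 0, "ry": 0, "rz": -0.1137, "gripper": -0.1},
  {"dx": 0, "dy": 0, "dz": 0, "rx": 0, "ry": 0, "rz": -0.1137, "gripper": -0.1},
  {"dx": 0, "dy": 0, "dz": 0, "rx": 0, "ry": 0, "rz": -0.1137, "gripper": -0.1},
  {"dx": 0, "dy": 0, "dz": 0, "rx": 0, "ry": 0, "rz": -0.1137, "gripper": -0.1},
  {"dx": 0, "dy": 0, "dz": 0, "rx": 0, "ry": 0, "rz": -0.1137, "gripper": -0.1},
  {"dx": 0, "dy": 0, "dz": 0, "rx": 0, "ry": 0, "rz": -0.1137, "gripper": -0.1},
])

```text
clock: 24.85
tcp_pos: [0.4499, -0.0549, 0.1774]
ee_rot: [3.141, 0.001, 1.56]
force: [-0.3, -0.3, -0.5]
gripper_width: 0.042
grasp_force: 0.0
```

Emit:
arm_command([
  {"dx": 0, "dy": 0, "dz": 0.04, "rx": 0, "ry": 0, "rz": 0, "gripper": -0.1},
  {"dx": 0, "dy": 0, "dz": 0.04, "rx": 0, "ry": 0, "rz": 0, "gripper": -0.1},
  {"dx": 0, "dy": 0, "dz": 0.025, "rx": 0, "ry": 0, "rz": 0, "gripper": -0.1},
  {"dx": 0, "dy": 0, "dz": 0.015, "rx": 0, "ry": 0, "rz": 0, "gripper": -0.1},
  {"dx": 0, "dy": 0, "dz": 0, "rx": 0, "ry": 0, "rz": 0, "gripper": -0.1},
  {"dx": 0, "dy": 0, "dz": 0, "rx": 0, "ry": 0, "rz": 0, "gripper": -0.1},
  {"dx": 0, "dy": 0, "dz": 0, "rx": 0, "ry": 0, "rz": 0, "gripper": -0.1},
])

```text
clock: 25.43
tcp_pos: [0.4507, -0.0543, 0.0586]
ee_rot: [3.14, 0.001, 1.556]
force: [0.2, -0.5, -0.6]
gripper_width: 0.0416
grasp_force: 0.0
```

```bash
python3 -c "
from p import *
plan(.4495,-.0526,.009,1.5585)
S=ctrl.capture('side')[170:290,260:400,::-1];cv2.imwrite('pics/s3.png',cv2.resize(S,None,fx=4.5,fy=4.5,interpolation=2))"
```

```text
tcp [ 0.4507 -0.0543  0.0586] yaw 1.5558 q6 -0.22 t 25.4 width 0.0416
now dx 0.0017 dy -0.0012 dz 0.0496
after turn dx 0.0017 dy -0.0012 dz 0.0496
rz -0.0027
```

View pics/s3.png

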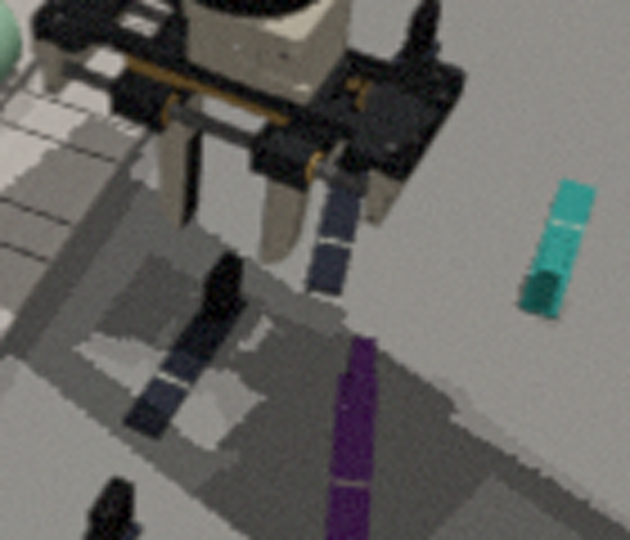

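The crop shows the fingers straddling blade B's grip at (225,280), with all the other objects clear. I'll lower and grip.

Emit:
arm_command([
  {"dx": 0.0015, "dy": -0.0012, "dz": 0.02, "rx": 0, "ry": 0, "rz": 0, "gripper": -0.1},
  {"dx": 0, "dy": 0, "dz": 0.016, "rx": 0, "ry": 0, "rz": 0, "gripper": -0.1},
  {"dx": 0, "dy": 0, "dz": 0.008, "rx": 0, "ry": 0, "rz": 0, "gripper": -0.1},
  {"dx": 0, "dy": 0, "dz": 0.004, "rx": 0, "ry": 0, "rz": 0, "gripper": -0.1},
  {"dx": 0, "dy": 0, "dz": 0, "rx": 0, "ry": 0, "rz": 0, "gripper": -0.1},
  {"dx": 0, "dy": 0, "dz": 0, "rx": 0, "ry": 0, "rz": 0, "gripper": -0.1},
])

```text
clock: 25.98
tcp_pos: [0.4491, -0.0521, 0.0101]
ee_rot: [3.14, 0.0, 1.557]
force: [0.4, 0.3, 0.2]
gripper_width: 0.0415
grasp_force: 0.0
```

Emit:
arm_command([
  {"dx": 0, "dy": 0, "dz": 0, "rx": 0, "ry": 0, "rz": 0, "gripper": -1},
  {"dx": 0, "dy": 0, "dz": 0, "rx": 0, "ry": 0, "rz": 0, "gripper": -1},
  {"dx": 0, "dy": 0, "dz": 0, "rx": 0, "ry": 0, "rz": 0, "gripper": -1},
  {"dx": 0, "dy": 0, "dz": 0, "rx": 0, "ry": 0, "rz": 0, "gripper": -1},
  {"dx": 0, "dy": 0, "dz": 0, "rx": 0, "ry": 0, "rz": 0, "gripper": -1},
  {"dx": 0, "dy": 0, "dz": 0, "rx": 0, "ry": 0, "rz": 0, "gripper": -1},
  {"dx": 0, "dy": 0, "dz": 0, "rx": 0, "ry": 0, "rz": 0, "gripper": -1},
])

```text
clock: 26.57
tcp_pos: [0.4486, -0.0519, 0.0094]
ee_rot: [3.141, 0.0, 1.557]
force: [-0.9, -0.1, 2.0]
gripper_width: 0.0117
grasp_force: 30.0
```

```bash
python3 -c "
from p import *
plan(.4495,-.0526,.009,1.5585)"
```

```text
tcp [ 0.4486 -0.0519  0.0094] yaw 1.5575 q6 -0.22 t 26.6 width 0.0117
now dx -0.0007 dy 0.0009 dz 0.0004
after turn dx -0.0007 dy 0.0009 dz 0.0004
rz -0.0010
```

Emit:
arm_command([
  {"dx": 0, "dy": 0, "dz": -0.01, "rx": 0, "ry": 0, "rz": 0, "gripper": -1},
  {"dx": 0, "dy": 0, "dz": -0.02, "rx": 0, "ry": 0, "rz": 0, "gripper": -1},
  {"dx": 0, "dy": 0, "dz": -0.03, "rx": 0, "ry": 0, "rz": 0, "gripper": -1},
  {"dx": 0, "dy": 0, "dz": -0.02, "rx": 0, "ry": 0, "rz": 0, "gripper": -1},
  {"dx": 0, "dy": 0, "dz": -0.01, "rx": 0, "ry": 0, "rz": 0, "gripper": -1},
  {"dx": 0, "dy": 0, "dz": 0, "rx": 0, "ry": 0, "rz": 0.06, "gripper": -1},
  {"dx": 0, "dy": 0, "dz": 0, "rx": 0, "ry": 0, "rz": 0.12, "gripper": -1},
  {"dx": 0, "dy": 0, "dz": 0, "rx": 0, "ry": 0, "rz": 0.12, "gripper": -1},
])

```text
clock: 27.23
tcp_pos: [0.4482, -0.0518, 0.0992]
ee_rot: [-3.142, -0.0, 1.252]
force: [0.0, 0.2, -0.6]
gripper_width: 0.0114
grasp_force: 30.0
```

Emit:
arm_command([
  {"dx": 0, "dy": 0, "dz": 0, "rx": 0, "ry": 0, "rz": 0.12, "gripper": -1},
  {"dx": 0, "dy": 0, "dz": 0, "rx": 0, "ry": 0, "rz": 0.12, "gripper": -1},
  {"dx": 0, "dy": 0, "dz": 0, "rx": 0, "ry": 0, "rz": 0.12, "gripper": -1},
  {"dx": 0, "dy": 0, "dz": 0, "rx": 0, "ry": 0, "rz": 0.12, "gripper": -1},
  {"dx": 0, "dy": 0, "dz": 0, "rx": 0, "ry": 0, "rz": 0.12, "gripper": -1},
  {"dx": 0, "dy": 0, "dz": 0, "rx": 0, "ry": 0, "rz": 0.12, "gripper": -1},
  {"dx": 0, "dy": 0, "dz": 0, "rx": 0, "ry": 0, "rz": 0.12, "gripper": -1},
  {"dx": 0, "dy": 0, "dz": 0, "rx": 0, "ry": 0, "rz": 0.12, "gripper": -1},
])

```text
clock: 27.9
tcp_pos: [0.4478, -0.0517, 0.0987]
ee_rot: [-3.141, 0.001, 0.291]
force: [-0.7, 0.1, -0.6]
gripper_width: 0.0116
grasp_force: 30.0
```

Emit:
arm_command([
  {"dx": 0, "dy": 0, "dz": 0, "rx": 0, "ry": 0, "rz": 0.12, "gripper": -1},
  {"dx": 0, "dy": 0, "dz": 0, "rx": 0, "ry": 0, "rz": 0.12, "gripper": -1},
  {"dx": 0, "dy": 0, "dz": 0, "rx": 0, "ry": 0, "rz": 0.009, "gripper": -1},
  {"dx": 0.015, "dy": -0.0054, "dz": 0, "rx": 0, "ry": 0, "rz": 0, "gripper": -1},
  {"dx": 0.015, "dy": -0.0054, "dz": 0, "rx": 0, "ry": 0, "rz": 0, "gripper": -1},
  {"dx": 0.015, "dy": -0.0054, "dz": 0, "rx": 0, "ry": 0, "rz": 0, "gripper": -1},
  {"dx": 0, "dy": 0, "dz": 0, "rx": 0, "ry": 0, "rz": 0, "gripper": -1},
  {"dx": 0, "dy": 0, "dz": 0, "rx": 0, "ry": 0, "rz": 0, "gripper": -1},
])

```text
clock: 28.57
tcp_pos: [0.4923, -0.0333, 0.0987]
ee_rot: [-3.141, 0.001, 0.052]
force: [0.0, -0.2, 0.0]
gripper_width: 0.0119
grasp_force: 30.0
```

```bash
python3 -c "
from p import *
plan(.4927,-.0335,.05,.0485)
T=ctrl.capture('top');S=ctrl.capture('side')
a=cv2.resize(S[140:270,200:330,::-1],(390,390),interpolation=2)
b=cv2.resize(T[140:270,220:350,::-1],(390,390),interpolation=2)
cv2.imwrite('pics/b1.png',np.hstack([a,b]))"
```

```text
tcp [ 0.4923 -0.0333  0.0987] yaw 0.052 q6 1.35 t 28.6 width 0.0119
now dx 0.0004 dy 0.0002 dz 0.0487
after turn dx 0.0004 dy 0.0002 dz 0.0487
rz 0.0035
```

View pics/b1.png

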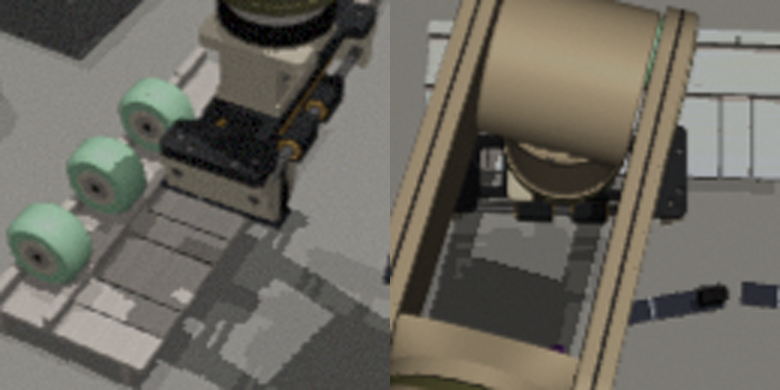

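Side crop: all three wheels are seated at (50,245), (105,178) and (155,115). The gripper hides the blade from both cameras, so I'll lower by feel in front of the slot.

Emit:
arm_command([
  {"dx": 0, "dy": 0, "dz": 0.02, "rx": 0, "ry": 0, "rz": 0, "gripper": -1},
  {"dx": 0, "dy": 0, "dz": 0.02, "rx": 0, "ry": 0, "rz": 0, "gripper": -1},
  {"dx": 0, "dy": 0, "dz": 0.01, "rx": 0, "ry": 0, "rz": 0, "gripper": -1},
  {"dx": 0, "dy": 0, "dz": 0.005, "rx": 0, "ry": 0, "rz": 0, "gripper": -1},
  {"dx": 0, "dy": 0, "dz": 0, "rx": 0, "ry": 0, "rz": 0, "gripper": -1},
  {"dx": 0, "dy": 0, "dz": 0, "rx": 0, "ry": 0, "rz": 0, "gripper": -1},
])

```text
clock: 29.17
tcp_pos: [0.4925, -0.0336, 0.0446]
ee_rot: [3.142, -0.0, 0.048]
force: [0.7, -0.4, -0.4]
gripper_width: 0.0116
grasp_force: 30.0
```

Emit:
arm_command([
  {"dx": 0, "dy": 0, "dz": 0.001, "rx": 0, "ry": 0, "rz": 0, "gripper": -1},
  {"dx": 0, "dy": 0, "dz": 0.001, "rx": 0, "ry": 0, "rz": 0, "gripper": -1},
  {"dx": 0, "dy": 0, "dz": 0, "rx": 0, "ry": 0, "rz": 0, "gripper": -1},
  {"dx": 0, "dy": 0, "dz": 0, "rx": 0, "ry": 0, "rz": 0, "gripper": -1},
])

```text
clock: 29.5
tcp_pos: [0.4929, -0.0336, 0.0426]
ee_rot: [3.141, -0.001, 0.048]
force: [-0.2, -0.1, -0.6]
gripper_width: 0.0117
grasp_force: 30.0
```

```bash
python3 -c "
from p import *
plan(.5527,-.0306,.0394,.0485);print(ctrl.get_state()['force'],ctrl.get_state()['moment'])"
```

```text
tcp [ 0.4929 -0.0336  0.0426] yaw 0.0484 q6 1.35 t 29.5 width 0.0117
now dx 0.0599 dy -0.0001 dz 0.0032
after turn dx 0.0599 dy -0.0001 dz 0.0032
rz -0.0001
[-0.16303504 -0.09185706 -0.60662454] [-0.0816179   0.243949    0.01280071]
```

Emit:
arm_command([
  {"dx": 0, "dy": 0, "dz": 0.0015, "rx": 0, "ry": 0, "rz": 0, "gripper": -1},
  {"dx": 0.006, "dy": 0, "dz": 0, "rx": 0, "ry": 0, "rz": 0, "gripper": -1},
  {"dx": 0.008, "dy": 0, "dz": 0, "rx": 0, "ry": 0, "rz": 0, "gripper": -1},
  {"dx": 0.004, "dy": 0, "dz": 0, "rx": 0, "ry": 0, "rz": 0, "gripper": -1},
  {"dx": 0.004, "dy": 0, "dz": 0, "rx": 0, "ry": 0, "rz": 0, "gripper": -1},
  {"dx": 0, "dy": 0, "dz": 0, "rx": 0, "ry": 0, "rz": 0, "gripper": -1},
  {"dx": 0, "dy": 0, "dz": 0, "rx": 0, "ry": 0, "rz": 0, "gripper": -1},
])

```text
clock: 30.08
tcp_pos: [0.5147, -0.0324, 0.0405]
ee_rot: [-3.142, 0.0, 0.049]
force: [-0.2, 0.5, -0.9]
gripper_width: 0.012
grasp_force: 30.0
```

Emit:
arm_command([
  {"dx": 0.004, "dy": 0, "dz": 0, "rx": 0, "ry": 0, "rz": 0, "gripper": -1},
  {"dx": 0.004, "dy": 0, "dz": 0, "rx": 0, "ry": 0, "rz": 0, "gripper": -1},
  {"dx": 0, "dy": 0, "dz": 0, "rx": 0, "ry": 0, "rz": 0, "gripper": -1},
])

```text
clock: 30.33
tcp_pos: [0.5233, -0.0321, 0.0408]
ee_rot: [3.141, -0.001, 0.048]
force: [0.4, -1.1, -1.1]
gripper_width: 0.0118
grasp_force: 30.0
```

Emit:
arm_command([
  {"dx": 0.006, "dy": 0, "dz": 0, "rx": 0, "ry": 0, "rz": 0, "gripper": -1},
  {"dx": 0.008, "dy": 0, "dz": 0, "rx": 0, "ry": 0, "rz": 0, "gripper": -1},
  {"dx": 0.008, "dy": 0, "dz": 0, "rx": 0, "ry": 0, "rz": 0, "gripper": -1},
  {"dx": 0.005, "dy": 0, "dz": 0, "rx": 0, "ry": 0, "rz": 0, "gripper": -1},
  {"dx": 0.0025, "dy": 0, "dz": 0, "rx": 0, "ry": 0, "rz": 0, "gripper": -1},
  {"dx": 0, "dy": 0, "dz": 0.0015, "rx": 0, "ry": 0, "rz": 0, "gripper": -1},
  {"dx": 0, "dy": 0, "dz": 0, "rx": 0, "ry": 0, "rz": 0, "gripper": -1},
  {"dx": 0, "dy": 0, "dz": 0, "rx": 0, "ry": 0, "rz": 0, "gripper": -1},
])

```text
clock: 31.0
tcp_pos: [0.5524, -0.0306, 0.0394]
ee_rot: [3.141, -0.001, 0.048]
force: [1.3, -0.4, 3.4]
gripper_width: 0.0119
grasp_force: 30.0
```

```bash
python3 -c "
from p import *
plan(.5527,-.0306,.0394,.0485);print(ctrl.get_state()['force'],ctrl.get_state()['moment'])"
```

```text
tcp [ 0.5524 -0.0306  0.0394] yaw 0.0484 q6 1.37 t 31.0 width 0.0119
now dx 0.0003 dy -0.0000 dz 0.0000
after turn dx 0.0003 dy -0.0000 dz 0.0000
rz -0.0001
[ 1.26769276 -0.41636801  3.35390857] [ 0.0008825  -0.2012489   0.02526516]
```

Emit:
arm_command([
  {"dx": 0, "dy": 0, "dz": 0, "rx": 0, "ry": 0, "rz": 0, "gripper": -0.4},
  {"dx": 0, "dy": 0, "dz": 0, "rx": 0, "ry": 0, "rz": 0, "gripper": -0.4},
  {"dx": 0, "dy": 0, "dz": 0, "rx": 0, "ry": 0, "rz": 0, "gripper": -0.4},
  {"dx": 0, "dy": 0, "dz": 0, "rx": 0, "ry": 0, "rz": 0, "gripper": -0.4},
  {"dx": 0, "dy": 0, "dz": -0.02, "rx": 0, "ry": 0, "rz": 0, "gripper": -0.4},
  {"dx": 0, "dy": 0, "dz": -0.035, "rx": 0, "ry": 0, "rz": 0, "gripper": -0.4},
  {"dx": 0, "dy": 0, "dz": -0.035, "rx": 0, "ry": 0, "rz": 0, "gripper": -0.4},
  {"dx": 0, "dy": 0, "dz": -0.03, "rx": 0, "ry": 0, "rz": 0, "gripper": -0.4},
])

```text
clock: 31.67
tcp_pos: [0.5518, -0.0306, 0.161]
ee_rot: [3.142, -0.0, 0.048]
force: [-0.0, -0.4, -0.0]
gripper_width: 0.0278
grasp_force: 0.0
```

Emit:
arm_command([
  {"dx": -0.0257, "dy": 0.028, "dz": 0, "rx": 0, "ry": 0, "rz": 0, "gripper": -0.1},
  {"dx": -0.0257, "dy": 0.028, "dz": 0, "rx": 0, "ry": 0, "rz": 0, "gripper": -0.1},
  {"dx": -0.0257, "dy": 0.028, "dz": 0, "rx": 0, "ry": 0, "rz": 0, "gripper": -0.1},
  {"dx": -0.0257, "dy": 0.028, "dz": 0, "rx": 0, "ry": 0, "rz": 0, "gripper": -0.1},
  {"dx": -0.0257, "dy": 0.028, "dz": 0, "rx": 0, "ry": 0, "rz": 0, "gripper": -0.1},
  {"dx": 0, "dy": 0, "dz": 0, "rx": 0, "ry": 0, "rz": -0.12, "gripper": -0.1},
  {"dx": 0, "dy": 0, "dz": 0, "rx": 0, "ry": 0, "rz": -0.12, "gripper": -0.1},
  {"dx": 0, "dy": 0, "dz": 0, "rx": 0, "ry": 0, "rz": -0.12, "gripper": -0.1},
])

```text
clock: 32.33
tcp_pos: [0.4297, -0.1775, 0.1592]
ee_rot: [3.141, -0.0, 0.412]
force: [-0.1, 0.1, 0.7]
gripper_width: 0.0421
grasp_force: 0.0
```

Emit:
arm_command([
  {"dx": 0, "dy": 0, "dz": 0, "rx": 0, "ry": 0, "rz": -0.12, "gripper": -0.1},
  {"dx": 0, "dy": 0, "dz": 0, "rx": 0, "ry": 0, "rz": -0.12, "gripper": -0.1},
  {"dx": 0, "dy": 0, "dz": 0, "rx": 0, "ry": 0, "rz": -0.12, "gripper": -0.1},
  {"dx": 0, "dy": 0, "dz": 0, "rx": 0, "ry": 0, "rz": -0.12, "gripper": -0.1},
  {"dx": 0, "dy": 0, "dz": 0, "rx": 0, "ry": 0, "rz": -0.12, "gripper": -0.1},
  {"dx": 0, "dy": 0, "dz": 0, "rx": 0, "ry": 0, "rz": -0.12, "gripper": -0.1},
  {"dx": 0, "dy": 0, "dz": 0, "rx": 0, "ry": 0, "rz": -0.12, "gripper": -0.1},
  {"dx": 0, "dy": 0, "dz": 0, "rx": 0, "ry": 0, "rz": -0.12, "gripper": -0.1},
])

```text
clock: 33.0
tcp_pos: [0.4302, -0.1766, 0.159]
ee_rot: [-3.141, -0.0, 1.374]
force: [-0.1, 0.5, -0.0]
gripper_width: 0.0419
grasp_force: 0.0
```

Emit:
arm_command([
  {"dx": 0, "dy": 0, "dz": 0, "rx": 0, "ry": 0, "rz": -0.12, "gripper": -0.1},
  {"dx": 0, "dy": 0, "dz": 0, "rx": 0, "ry": 0, "rz": -0.12, "gripper": -0.1},
  {"dx": 0, "dy": 0, "dz": 0, "rx": 0, "ry": 0, "rz": -0.12, "gripper": -0.1},
  {"dx": 0, "dy": 0, "dz": 0, "rx": 0, "ry": 0, "rz": -0.0955, "gripper": -0.1},
  {"dx": 0, "dy": 0, "dz": 0, "rx": 0, "ry": 0, "rz": 0, "gripper": -0.1},
  {"dx": 0, "dy": 0, "dz": 0, "rx": 0, "ry": 0, "rz": 0, "gripper": -0.1},
])

```text
clock: 33.5
tcp_pos: [0.4302, -0.1766, 0.1591]
ee_rot: [-3.141, -0.0, 1.821]
force: [-0.5, -1.0, 0.2]
gripper_width: 0.042
grasp_force: 0.0
```

```bash
python3 -c "
from p import *
plan(.4306,-.1765,.05,1.824)
T=ctrl.capture('top');S=ctrl.capture('side')
a=cv2.resize(S[145:275,195:355,::-1],(480,390),interpolation=2)
b=cv2.resize(T[140:270,220:326,::-1],(318,390),interpolation=2)
cv2.imwrite('pics/b2.png',np.hstack([a,b]))"
```

```text
tcp [ 0.4302 -0.1766  0.1591] yaw 1.8208 q6 -0.75 t 33.5 width 0.042
now dx -0.0000 dy 0.0004 dz 0.1091
after turn dx -0.0000 dy 0.0004 dz 0.1091
rz -0.0032
```

View pics/b2.png

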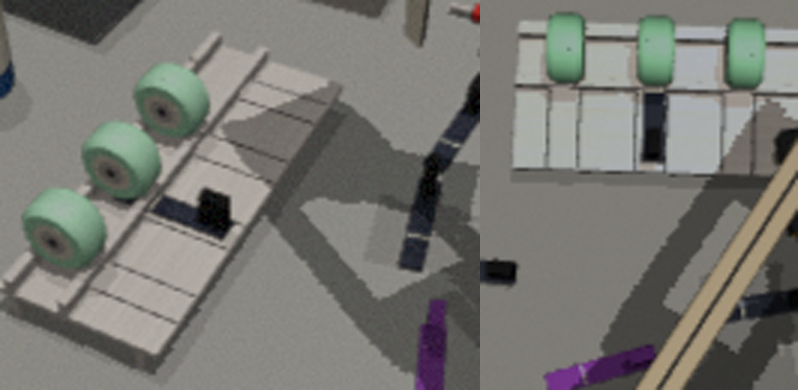

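The crop shows blade B lying flat and centred in slot 1, with its grip at (213,210) in the side half. Blade C hasn't moved; its tip is at side (332,234). I'll descend and grip C.

Emit:
arm_command([
  {"dx": 0, "dy": 0, "dz": 0.035, "rx": 0, "ry": 0, "rz": 0, "gripper": -0.1},
  {"dx": 0, "dy": 0, "dz": 0.035, "rx": 0, "ry": 0, "rz": 0, "gripper": -0.1},
  {"dx": 0, "dy": 0, "dz": 0.035, "rx": 0, "ry": 0, "rz": 0, "gripper": -0.1},
  {"dx": 0, "dy": 0, "dz": 0.025, "rx": 0, "ry": 0, "rz": 0, "gripper": -0.1},
  {"dx": 0, "dy": 0, "dz": 0.013, "rx": 0, "ry": 0, "rz": 0, "gripper": -0.1},
  {"dx": 0, "dy": 0, "dz": 0.007, "rx": 0, "ry": 0, "rz": 0, "gripper": -0.1},
  {"dx": 0, "dy": 0, "dz": 0, "rx": 0, "ry": 0, "rz": 0, "gripper": -0.1},
  {"dx": 0, "dy": 0, "dz": 0, "rx": 0, "ry": 0, "rz": 0, "gripper": -0.1},
])

```text
clock: 34.27
tcp_pos: [0.4307, -0.1768, 0.0097]
ee_rot: [3.141, 0.0, 1.823]
force: [-0.4, 0.1, 0.5]
gripper_width: 0.042
grasp_force: 0.0
```

Emit:
arm_command([
  {"dx": 0, "dy": 0, "dz": 0, "rx": 0, "ry": 0, "rz": 0, "gripper": -1},
  {"dx": 0, "dy": 0, "dz": 0, "rx": 0, "ry": 0, "rz": 0, "gripper": -1},
  {"dx": 0, "dy": 0, "dz": 0, "rx": 0, "ry": 0, "rz": 0, "gripper": -1},
  {"dx": 0, "dy": 0, "dz": 0, "rx": 0, "ry": 0, "rz": 0, "gripper": -1},
  {"dx": 0, "dy": 0, "dz": 0, "rx": 0, "ry": 0, "rz": 0, "gripper": -1},
  {"dx": 0, "dy": 0, "dz": 0, "rx": 0, "ry": 0, "rz": 0, "gripper": -1},
  {"dx": 0, "dy": 0, "dz": 0, "rx": 0, "ry": 0, "rz": 0, "gripper": -1},
])

```text
clock: 34.85
tcp_pos: [0.4307, -0.1768, 0.0096]
ee_rot: [3.141, 0.001, 1.824]
force: [-0.5, 1.0, 4.6]
gripper_width: 0.0113
grasp_force: 30.0
```

```bash
python3 -c "
from p import *
plan(.4966,-.1134,.1,.0485)"
```

```text
tcp [ 0.4307 -0.1768  0.0096] yaw 1.8239 q6 -0.75 t 34.9 width 0.0113
now dx 0.0449 dy 0.0796 dz -0.0904
after turn dx 0.0689 dy -0.0602 dz -0.0904
rz 1.7754
```

Emit:
arm_command([
  {"dx": 0, "dy": 0, "dz": -0.01, "rx": 0, "ry": 0, "rz": 0, "gripper": -1},
  {"dx": 0, "dy": 0, "dz": -0.02, "rx": 0, "ry": 0, "rz": 0, "gripper": -1},
  {"dx": 0, "dy": 0, "dz": -0.03, "rx": 0, "ry": 0, "rz": 0, "gripper": -1},
  {"dx": 0, "dy": 0, "dz": -0.02, "rx": 0, "ry": 0, "rz": 0, "gripper": -1},
  {"dx": 0, "dy": 0, "dz": -0.01, "rx": 0, "ry": 0, "rz": 0, "gripper": -1},
  {"dx": 0, "dy": 0, "dz": 0, "rx": 0, "ry": 0, "rz": 0.0954, "gripper": -1},
  {"dx": 0, "dy": 0, "dz": 0, "rx": 0, "ry": 0, "rz": 0.12, "gripper": -1},
  {"dx": 0, "dy": 0, "dz": 0, "rx": 0, "ry": 0, "rz": 0.12, "gripper": -1},
])

```text
clock: 35.52
tcp_pos: [0.4302, -0.1766, 0.0991]
ee_rot: [-3.141, -0.0, 1.483]
force: [-0.2, 0.2, -0.2]
gripper_width: 0.0119
grasp_force: 30.0
```

Emit:
arm_command([
  {"dx": 0, "dy": 0, "dz": 0, "rx": 0, "ry": 0, "rz": 0.12, "gripper": -1},
  {"dx": 0, "dy": 0, "dz": 0, "rx": 0, "ry": 0, "rz": 0.12, "gripper": -1},
  {"dx": 0, "dy": 0, "dz": 0, "rx": 0, "ry": 0, "rz": 0.12, "gripper": -1},
  {"dx": 0, "dy": 0, "dz": 0, "rx": 0, "ry": 0, "rz": 0.12, "gripper": -1},
  {"dx": 0, "dy": 0, "dz": 0, "rx": 0, "ry": 0, "rz": 0.12, "gripper": -1},
  {"dx": 0, "dy": 0, "dz": 0, "rx": 0, "ry": 0, "rz": 0.12, "gripper": -1},
  {"dx": 0, "dy": 0, "dz": 0, "rx": 0, "ry": 0, "rz": 0.12, "gripper": -1},
  {"dx": 0, "dy": 0, "dz": 0, "rx": 0, "ry": 0, "rz": 0.12, "gripper": -1},
])

```text
clock: 36.18
tcp_pos: [0.4298, -0.1764, 0.0986]
ee_rot: [-3.141, 0.001, 0.523]
force: [-0.5, -0.2, -0.6]
gripper_width: 0.0114
grasp_force: 30.0
```

Emit:
arm_command([
  {"dx": 0, "dy": 0, "dz": 0, "rx": 0, "ry": 0, "rz": 0.12, "gripper": -1},
  {"dx": 0, "dy": 0, "dz": 0, "rx": 0, "ry": 0, "rz": 0.12, "gripper": -1},
  {"dx": 0, "dy": 0, "dz": 0, "rx": 0, "ry": 0, "rz": 0.12, "gripper": -1},
  {"dx": 0, "dy": 0, "dz": 0, "rx": 0, "ry": 0, "rz": 0.12, "gripper": -1},
  {"dx": 0.023, "dy": -0.02, "dz": 0, "rx": 0, "ry": 0, "rz": 0, "gripper": -1},
  {"dx": 0.023, "dy": -0.02, "dz": 0, "rx": 0, "ry": 0, "rz": 0, "gripper": -1},
  {"dx": 0.023, "dy": -0.02, "dz": 0, "rx": 0, "ry": 0, "rz": 0, "gripper": -1},
  {"dx": 0, "dy": 0, "dz": 0, "rx": 0, "ry": 0, "rz": 0, "gripper": -1},
])

```text
clock: 36.85
tcp_pos: [0.4988, -0.1102, 0.099]
ee_rot: [-3.14, -0.001, 0.051]
force: [1.2, 0.2, -0.3]
gripper_width: 0.012
grasp_force: 30.0
```

Emit:
arm_command([
  {"dx": 0, "dy": 0, "dz": 0.02, "rx": 0, "ry": 0, "rz": 0, "gripper": -1},
  {"dx": 0, "dy": 0, "dz": 0.02, "rx": 0, "ry": 0, "rz": 0, "gripper": -1},
  {"dx": 0, "dy": 0, "dz": 0.01, "rx": 0, "ry": 0, "rz": 0, "gripper": -1},
  {"dx": 0, "dy": 0, "dz": 0.005, "rx": 0, "ry": 0, "rz": 0, "gripper": -1},
  {"dx": 0, "dy": 0, "dz": 0.002, "rx": 0, "ry": 0, "rz": 0, "gripper": -1},
  {"dx": 0, "dy": 0, "dz": 0, "rx": 0, "ry": 0, "rz": 0, "gripper": -1},
  {"dx": 0, "dy": 0, "dz": 0, "rx": 0, "ry": 0, "rz": 0, "gripper": -1},
])

```text
clock: 37.43
tcp_pos: [0.4969, -0.1138, 0.043]
ee_rot: [3.141, -0.001, 0.048]
force: [0.6, 0.0, -0.9]
gripper_width: 0.0119
grasp_force: 30.0
```

```bash
python3 -c "
from p import *
plan(.5565,-.1105,.041,.0485);print(ctrl.get_state()['force'])"
```

```text
tcp [ 0.4969 -0.1138  0.043 ] yaw 0.0482 q6 1.2 t 37.4 width 0.0119
now dx 0.0597 dy -0.0004 dz 0.0020
after turn dx 0.0597 dy -0.0004 dz 0.0020
rz -0.0003
[ 0.58224259  0.01088514 -0.93789204]
```

Emit:
arm_command([
  {"dx": 0, "dy": -0.0004, "dz": 0.002, "rx": 0, "ry": 0, "rz": 0, "gripper": -1},
  {"dx": 0.006, "dy": 0, "dz": 0, "rx": 0, "ry": 0, "rz": 0, "gripper": -1},
  {"dx": 0.008, "dy": 0, "dz": 0, "rx": 0, "ry": 0, "rz": 0, "gripper": -1},
  {"dx": 0.004, "dy": 0, "dz": 0, "rx": 0, "ry": 0, "rz": 0, "gripper": -1},
  {"dx": 0.004, "dy": 0, "dz": 0, "rx": 0, "ry": 0, "rz": 0, "gripper": -1},
  {"dx": 0.004, "dy": 0, "dz": 0, "rx": 0, "ry": 0, "rz": 0, "gripper": -1},
  {"dx": 0.004, "dy": 0, "dz": 0, "rx": 0, "ry": 0, "rz": 0, "gripper": -1},
  {"dx": 0, "dy": 0, "dz": 0, "rx": 0, "ry": 0, "rz": 0, "gripper": -1},
])

```text
clock: 38.1
tcp_pos: [0.5271, -0.1115, 0.0402]
ee_rot: [3.142, -0.0, 0.049]
force: [0.4, -0.4, -1.1]
gripper_width: 0.0116
grasp_force: 30.0
```

Emit:
arm_command([
  {"dx": 0.006, "dy": 0, "dz": 0, "rx": 0, "ry": 0, "rz": 0, "gripper": -1},
  {"dx": 0.008, "dy": 0, "dz": 0, "rx": 0, "ry": 0, "rz": 0, "gripper": -1},
  {"dx": 0.008, "dy": 0, "dz": 0, "rx": 0, "ry": 0, "rz": 0, "gripper": -1},
  {"dx": 0.005, "dy": 0, "dz": 0, "rx": 0, "ry": 0, "rz": 0, "gripper": -1},
  {"dx": 0.0025, "dy": 0, "dz": 0, "rx": 0, "ry": 0, "rz": 0, "gripper": -1},
  {"dx": 0, "dy": 0, "dz": 0.0015, "rx": 0, "ry": 0, "rz": 0, "gripper": -1},
  {"dx": 0, "dy": 0, "dz": 0, "rx": 0, "ry": 0, "rz": 0, "gripper": -1},
  {"dx": 0, "dy": 0, "dz": 0, "rx": 0, "ry": 0, "rz": 0, "gripper": -1},
])

```text
clock: 38.77
tcp_pos: [0.557, -0.1102, 0.0397]
ee_rot: [3.141, -0.002, 0.049]
force: [1.5, 1.3, 4.5]
gripper_width: 0.012
grasp_force: 30.0
```

```bash
python3 -c "
from p import *
plan(.5565,-.1105,.041,.0485);print(ctrl.get_state()['force'])"
```

```text
tcp [ 0.557  -0.1102  0.0397] yaw 0.0486 q6 1.24 t 38.8 width 0.012
now dx -0.0005 dy 0.0003 dz -0.0013
after turn dx -0.0005 dy 0.0003 dz -0.0013
rz 0.0001
[1.45484219 1.3012592  4.45051287]
```

Emit:
arm_command([
  {"dx": 0, "dy": 0, "dz": 0, "rx": 0, "ry": 0, "rz": 0, "gripper": -0.4},
  {"dx": 0, "dy": 0, "dz": 0, "rx": 0, "ry": 0, "rz": 0, "gripper": -0.4},
  {"dx": 0, "dy": 0, "dz": 0, "rx": 0, "ry": 0, "rz": 0, "gripper": -0.4},
  {"dx": 0, "dy": 0, "dz": 0, "rx": 0, "ry": 0, "rz": 0, "gripper": -0.4},
  {"dx": 0, "dy": 0, "dz": -0.02, "rx": 0, "ry": 0, "rz": 0, "gripper": -0.4},
  {"dx": 0, "dy": 0, "dz": -0.035, "rx": 0, "ry": 0, "rz": 0, "gripper": -0.4},
  {"dx": 0, "dy": 0, "dz": -0.035, "rx": 0, "ry": 0, "rz": 0, "gripper": -0.4},
  {"dx": 0, "dy": 0, "dz": -0.03, "rx": 0, "ry": 0, "rz": 0, "gripper": -0.4},
])

```text
clock: 39.43
tcp_pos: [0.5555, -0.1101, 0.1603]
ee_rot: [3.142, 0.0, 0.048]
force: [0.3, -0.7, 0.0]
gripper_width: 0.0278
grasp_force: 0.0
```

Emit:
arm_command([
  {"dx": -0.02, "dy": 0.02, "dz": 0, "rx": 0, "ry": 0, "rz": -0.12, "gripper": -0.1},
  {"dx": -0.02, "dy": 0.02, "dz": 0, "rx": 0, "ry": 0, "rz": -0.12, "gripper": -0.1},
  {"dx": -0.02, "dy": 0.02, "dz": 0, "rx": 0, "ry": 0, "rz": -0.12, "gripper": -0.1},
  {"dx": 0, "dy": 0, "dz": 0, "rx": 0, "ry": 0, "rz": -0.12, "gripper": -0.1},
  {"dx": 0, "dy": 0, "dz": 0, "rx": 0, "ry": 0, "rz": -0.12, "gripper": -0.1},
  {"dx": 0, "dy": 0, "dz": 0, "rx": 0, "ry": 0, "rz": -0.12, "gripper": -0.1},
  {"dx": 0, "dy": 0, "dz": 0, "rx": 0, "ry": 0, "rz": 0, "gripper": -0.1},
])

```text
clock: 40.02
tcp_pos: [0.5065, -0.1792, 0.1584]
ee_rot: [-3.141, 0.0, 0.774]
force: [-0.7, -0.1, 0.5]
gripper_width: 0.0418
grasp_force: 0.0
```

```bash
python3 -c "
from b import *;from p import plan
np.set_printoptions(precision=4,suppress=True)
T=ctrl.capture('top');S=ctrl.capture('side')
for o in blades(T): print(o)
print(*blade(T,(.4304,.0961),1.498));plan(.431,.097,.1,1.53)
a=cv2.resize(S[170:330,200:350,::-1],(390,416),interpolation=2)
b=cv2.resize(T[140:270,190:315,::-1],(400,416),interpolation=2)
cv2.imwrite('pics/b3.png',np.hstack([a,b]))"
```

```text
(array([0.4368, 0.1839]), array([0.4304, 0.0961]), np.float64(1.4977749642572433), array([0.4317, 0.0954]), 236.0, 217)
(array([ 0.4082, -0.2277]), array([ 0.4787, -0.2803]), np.float64(2.5008789361791766), array([ 0.4571, -0.274 ]), 503.0, 440)
(array([ 0.4611, -0.0994]), array([ 0.4949, -0.1807]), np.float64(1.9646680488622505), array([ 0.4974, -0.1658]), 880.0, 467)
(array([ 0.4558, -0.1729]), array([ 0.4117, -0.0967]), np.float64(-1.0461177494527936), array([ 0.371 , -0.0309]), 1415.0, 1629)
[0.4361 0.1841] [0.4328 0.0961] 1.5331079064893394 -0.033112309807483344
tcp [ 0.5068 -0.1789  0.1584] yaw 0.7643 q6 0.37 t 40.1 width 0.0422
now dx 0.1363 dy -0.2516 dz 0.0584
after turn dx 0.2726 dy -0.0870 dz 0.0584
rz -0.7657
```

View pics/b3.png

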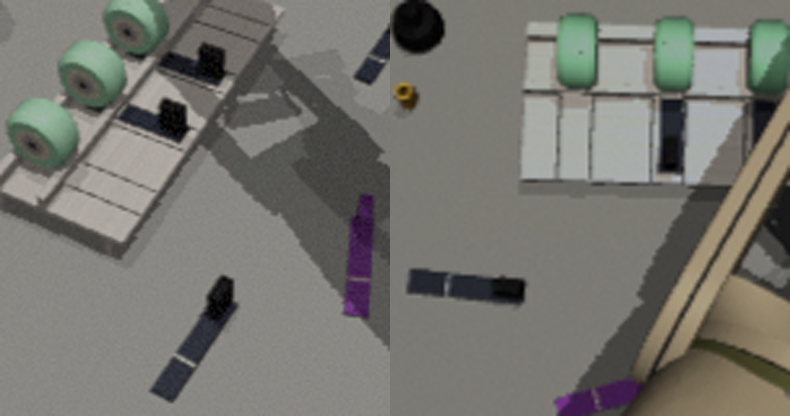

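The crop shows blades B and C in slots 1 and 2, flat and straight. Blade A is unmoved, with its grip at top (348,231)/crop (508,289). I'll go for A.

Emit:
arm_command([
  {"dx": 0.0172, "dy": -0.0313, "dz": 0, "rx": 0, "ry": 0, "rz": 0, "gripper": -0.1},
  {"dx": 0.0172, "dy": -0.0313, "dz": 0, "rx": 0, "ry": 0, "rz": 0, "gripper": -0.1},
  {"dx": 0.0172, "dy": -0.0313, "dz": 0, "rx": 0, "ry": 0, "rz": 0, "gripper": -0.1},
  {"dx": 0.0172, "dy": -0.0313, "dz": 0, "rx": 0, "ry": 0, "rz": 0, "gripper": -0.1},
  {"dx": 0.0172, "dy": -0.0313, "dz": 0, "rx": 0, "ry": 0, "rz": 0, "gripper": -0.1},
  {"dx": 0.0172, "dy": -0.0313, "dz": 0, "rx": 0, "ry": 0, "rz": 0, "gripper": -0.1},
  {"dx": 0.0172, "dy": -0.0313, "dz": 0, "rx": 0, "ry": 0, "rz": 0, "gripper": -0.1},
  {"dx": 0.0172, "dy": -0.0313, "dz": 0, "rx": 0, "ry": 0, "rz": 0, "gripper": -0.1},
])

```text
clock: 40.78
tcp_pos: [0.4311, 0.0983, 0.1587]
ee_rot: [3.141, -0.0, 0.764]
force: [0.2, -0.0, -0.6]
gripper_width: 0.0417
grasp_force: 0.0
```

Emit:
arm_command([
  {"dx": 0, "dy": 0, "dz": 0, "rx": 0, "ry": 0, "rz": -0.12, "gripper": -0.1},
  {"dx": 0, "dy": 0, "dz": 0, "rx": 0, "ry": 0, "rz": -0.12, "gripper": -0.1},
  {"dx": 0, "dy": 0, "dz": 0, "rx": 0, "ry": 0, "rz": -0.12, "gripper": -0.1},
  {"dx": 0, "dy": 0, "dz": 0, "rx": 0, "ry": 0, "rz": -0.12, "gripper": -0.1},
  {"dx": 0, "dy": 0, "dz": 0, "rx": 0, "ry": 0, "rz": -0.12, "gripper": -0.1},
  {"dx": 0, "dy": 0, "dz": 0, "rx": 0, "ry": 0, "rz": -0.12, "gripper": -0.1},
  {"dx": 0, "dy": 0, "dz": 0, "rx": 0, "ry": 0, "rz": -0.0457, "gripper": -0.1},
  {"dx": 0, "dy": 0, "dz": 0, "rx": 0, "ry": 0, "rz": 0, "gripper": -0.1},
])

```text
clock: 41.45
tcp_pos: [0.4317, 0.0969, 0.1586]
ee_rot: [-3.141, 0.0, 1.533]
force: [-0.0, -0.6, 0.3]
gripper_width: 0.0416
grasp_force: 0.0
```

Emit:
arm_command([
  {"dx": 0, "dy": 0, "dz": 0.035, "rx": 0, "ry": 0, "rz": 0, "gripper": -0.1},
  {"dx": 0, "dy": 0, "dz": 0.035, "rx": 0, "ry": 0, "rz": 0, "gripper": -0.1},
  {"dx": 0, "dy": 0, "dz": 0.02, "rx": 0, "ry": 0, "rz": 0, "gripper": -0.1},
  {"dx": 0, "dy": 0, "dz": 0.01, "rx": 0, "ry": 0, "rz": 0, "gripper": -0.1},
  {"dx": 0, "dy": 0, "dz": 0, "rx": 0, "ry": 0, "rz": 0, "gripper": -0.1},
  {"dx": 0, "dy": 0, "dz": 0, "rx": 0, "ry": 0, "rz": 0, "gripper": -0.1},
])

```text
clock: 41.95
tcp_pos: [0.432, 0.0967, 0.0591]
ee_rot: [-3.141, 0.0, 1.532]
force: [0.2, -0.6, -0.4]
gripper_width: 0.0419
grasp_force: 0.0
```

```bash
python3 -c "
from p import *
plan(.4325,.097,.009,1.53)"
```

```text
tcp [0.432  0.0967 0.0591] yaw 1.5322 q6 0.14 t 42.0 width 0.0419
now dx 0.0003 dy 0.0005 dz 0.0501
after turn dx 0.0003 dy 0.0005 dz 0.0501
rz 0.0022
```

Emit:
arm_command([
  {"dx": 0, "dy": 0, "dz": 0.02, "rx": 0, "ry": 0, "rz": 0, "gripper": -0.1},
  {"dx": 0, "dy": 0, "dz": 0.016, "rx": 0, "ry": 0, "rz": 0, "gripper": -0.1},
  {"dx": 0, "dy": 0, "dz": 0.009, "rx": 0, "ry": 0, "rz": 0, "gripper": -0.1},
  {"dx": 0, "dy": 0, "dz": 0.0046, "rx": 0, "ry": 0, "rz": 0, "gripper": -0.1},
  {"dx": 0, "dy": 0, "dz": 0, "rx": 0, "ry": 0, "rz": 0, "gripper": -0.1},
  {"dx": 0, "dy": 0, "dz": 0, "rx": 0, "ry": 0, "rz": 0, "gripper": -0.1},
])

```text
clock: 42.45
tcp_pos: [0.4326, 0.0968, 0.0101]
ee_rot: [3.14, -0.0, 1.534]
force: [0.7, -0.1, -0.5]
gripper_width: 0.0418
grasp_force: 0.0
```

Emit:
arm_command([
  {"dx": 0, "dy": 0, "dz": 0, "rx": 0, "ry": 0, "rz": 0, "gripper": -1},
  {"dx": 0, "dy": 0, "dz": 0, "rx": 0, "ry": 0, "rz": 0, "gripper": -1},
  {"dx": 0, "dy": 0, "dz": 0, "rx": 0, "ry": 0, "rz": 0, "gripper": -1},
  {"dx": 0, "dy": 0, "dz": 0, "rx": 0, "ry": 0, "rz": 0, "gripper": -1},
  {"dx": 0, "dy": 0, "dz": 0, "rx": 0, "ry": 0, "rz": 0, "gripper": -1},
  {"dx": 0, "dy": 0, "dz": 0, "rx": 0, "ry": 0, "rz": 0, "gripper": -1},
  {"dx": 0, "dy": 0, "dz": 0, "rx": 0, "ry": 0, "rz": 0, "gripper": -1},
])

```text
clock: 43.03
tcp_pos: [0.4321, 0.0967, 0.0093]
ee_rot: [3.141, -0.0, 1.534]
force: [-0.5, -0.6, 2.6]
gripper_width: 0.012
grasp_force: 30.0
```

Emit:
arm_command([
  {"dx": 0, "dy": 0, "dz": -0.01, "rx": 0, "ry": 0, "rz": 0, "gripper": -1},
  {"dx": 0, "dy": 0, "dz": -0.02, "rx": 0, "ry": 0, "rz": 0, "gripper": -1},
  {"dx": 0, "dy": 0, "dz": -0.03, "rx": 0, "ry": 0, "rz": 0, "gripper": -1},
  {"dx": 0, "dy": 0, "dz": -0.02, "rx": 0, "ry": 0, "rz": 0, "gripper": -1},
  {"dx": 0, "dy": 0, "dz": -0.01, "rx": 0, "ry": 0, "rz": 0, "gripper": -1},
  {"dx": 0, "dy": 0, "dz": 0, "rx": 0, "ry": 0, "rz": 0.0437, "gripper": -1},
  {"dx": 0, "dy": 0, "dz": 0, "rx": 0, "ry": 0, "rz": 0.12, "gripper": -1},
  {"dx": 0, "dy": 0, "dz": 0, "rx": 0, "ry": 0, "rz": 0.12, "gripper": -1},
])

```text
clock: 43.7
tcp_pos: [0.4316, 0.0967, 0.0991]
ee_rot: [-3.142, -0.0, 1.245]
force: [-0.1, -0.1, -1.2]
gripper_width: 0.012
grasp_force: 30.0
```

Emit:
arm_command([
  {"dx": 0, "dy": 0, "dz": 0, "rx": 0, "ry": 0, "rz": 0.12, "gripper": -1},
  {"dx": 0, "dy": 0, "dz": 0, "rx": 0, "ry": 0, "rz": 0.12, "gripper": -1},
  {"dx": 0, "dy": 0, "dz": 0, "rx": 0, "ry": 0, "rz": 0.12, "gripper": -1},
  {"dx": 0, "dy": 0, "dz": 0, "rx": 0, "ry": 0, "rz": 0.12, "gripper": -1},
  {"dx": 0, "dy": 0, "dz": 0, "rx": 0, "ry": 0, "rz": 0.12, "gripper": -1},
  {"dx": 0, "dy": 0, "dz": 0, "rx": 0, "ry": 0, "rz": 0.12, "gripper": -1},
  {"dx": 0, "dy": 0, "dz": 0, "rx": 0, "ry": 0, "rz": 0.12, "gripper": -1},
  {"dx": 0, "dy": 0, "dz": 0, "rx": 0, "ry": 0, "rz": 0.12, "gripper": -1},
])

```text
clock: 44.37
tcp_pos: [0.4313, 0.0966, 0.0986]
ee_rot: [-3.141, 0.001, 0.285]
force: [0.8, 0.5, -1.0]
gripper_width: 0.0116
grasp_force: 30.0
```

Emit:
arm_command([
  {"dx": 0, "dy": 0, "dz": 0, "rx": 0, "ry": 0, "rz": 0.12, "gripper": -1},
  {"dx": 0, "dy": 0, "dz": 0, "rx": 0, "ry": 0, "rz": 0.12, "gripper": -1},
  {"dx": 0.0272, "dy": 0.0265, "dz": 0, "rx": 0, "ry": 0, "rz": 0, "gripper": -1},
  {"dx": 0.0272, "dy": 0.0265, "dz": 0, "rx": 0, "ry": 0, "rz": 0, "gripper": -1},
  {"dx": 0, "dy": 0, "dz": 0, "rx": 0, "ry": 0, "rz": 0, "gripper": -1},
  {"dx": 0, "dy": 0, "dz": 0, "rx": 0, "ry": 0, "rz": 0, "gripper": -1},
])

```text
clock: 44.87
tcp_pos: [0.489, 0.0454, 0.0983]
ee_rot: [-3.142, 0.002, 0.048]
force: [-0.1, 1.1, -1.0]
gripper_width: 0.0117
grasp_force: 30.0
```

```bash
python3 -c "
from p import *
plan(.4889,.0464,.043,.0485)"
```

```text
tcp [0.489  0.0454 0.0983] yaw 0.0482 q6 1.51 t 44.9 width 0.0117
now dx -0.0001 dy -0.0010 dz 0.0553
after turn dx -0.0001 dy -0.0010 dz 0.0553
rz -0.0003
```

Emit:
arm_command([
  {"dx": 0, "dy": 0, "dz": 0.02, "rx": 0, "ry": 0, "rz": 0, "gripper": -1},
  {"dx": 0, "dy": 0, "dz": 0.02, "rx": 0, "ry": 0, "rz": 0, "gripper": -1},
  {"dx": 0, "dy": 0, "dz": 0.01, "rx": 0, "ry": 0, "rz": 0, "gripper": -1},
  {"dx": 0, "dy": 0, "dz": 0.005, "rx": 0, "ry": 0, "rz": 0, "gripper": -1},
  {"dx": 0, "dy": 0, "dz": 0.0015, "rx": 0, "ry": 0, "rz": 0, "gripper": -1},
  {"dx": 0, "dy": 0, "dz": 0, "rx": 0, "ry": 0, "rz": 0, "gripper": -1},
  {"dx": 0, "dy": 0, "dz": 0, "rx": 0, "ry": 0, "rz": 0, "gripper": -1},
])

```text
clock: 45.45
tcp_pos: [0.4894, 0.0467, 0.0435]
ee_rot: [3.142, -0.001, 0.051]
force: [-0.5, 0.3, -0.0]
gripper_width: 0.0117
grasp_force: 30.0
```

```bash
python3 -c "
from p import *
plan(.5488,.0493,.041,.0485)"
```

```text
tcp [0.4894 0.0467 0.0435] yaw 0.0507 q6 1.51 t 45.5 width 0.0117
now dx 0.0594 dy 0.0004 dz 0.0025
after turn dx 0.0594 dy 0.0003 dz 0.0025
rz 0.0022
```

Emit:
arm_command([
  {"dx": 0, "dy": 0.0003, "dz": 0.0025, "rx": 0, "ry": 0, "rz": 0.002, "gripper": -1},
  {"dx": 0.006, "dy": 0, "dz": 0, "rx": 0, "ry": 0, "rz": 0, "gripper": -1},
  {"dx": 0.008, "dy": 0, "dz": 0, "rx": 0, "ry": 0, "rz": 0, "gripper": -1},
  {"dx": 0.004, "dy": 0, "dz": 0, "rx": 0, "ry": 0, "rz": 0, "gripper": -1},
  {"dx": 0.004, "dy": 0, "dz": 0, "rx": 0, "ry": 0, "rz": 0, "gripper": -1},
  {"dx": 0.004, "dy": 0, "dz": 0, "rx": 0, "ry": 0, "rz": 0, "gripper": -1},
  {"dx": 0.004, "dy": 0, "dz": 0, "rx": 0, "ry": 0, "rz": 0, "gripper": -1},
  {"dx": 0, "dy": 0, "dz": 0, "rx": 0, "ry": 0, "rz": 0, "gripper": -1},
])

```text
clock: 46.12
tcp_pos: [0.5196, 0.0477, 0.0401]
ee_rot: [3.142, -0.0, 0.048]
force: [0.2, 1.0, 0.1]
gripper_width: 0.012
grasp_force: 30.0
```

Emit:
arm_command([
  {"dx": 0.006, "dy": 0, "dz": 0, "rx": 0, "ry": 0, "rz": 0, "gripper": -1},
  {"dx": 0.008, "dy": 0, "dz": 0, "rx": 0, "ry": 0, "rz": 0, "gripper": -1},
  {"dx": 0.008, "dy": 0, "dz": 0, "rx": 0, "ry": 0, "rz": 0, "gripper": -1},
  {"dx": 0.005, "dy": 0, "dz": 0, "rx": 0, "ry": 0, "rz": 0, "gripper": -1},
  {"dx": 0.0022, "dy": 0, "dz": 0, "rx": 0, "ry": 0, "rz": 0, "gripper": -1},
  {"dx": 0, "dy": 0, "dz": 0.0015, "rx": 0, "ry": 0, "rz": 0, "gripper": -1},
  {"dx": 0, "dy": 0, "dz": 0, "rx": 0, "ry": 0, "rz": 0, "gripper": -1},
  {"dx": 0, "dy": 0, "dz": 0, "rx": 0, "ry": 0, "rz": 0, "gripper": -1},
])

```text
clock: 46.78
tcp_pos: [0.549, 0.0491, 0.0393]
ee_rot: [3.142, -0.002, 0.048]
force: [2.3, -0.4, 3.5]
gripper_width: 0.0117
grasp_force: 30.0
```

```bash
python3 -c "
from p import *
plan(.5488,.0493,.0394,.0485);print(ctrl.get_state()['force'])"
```

```text
tcp [0.549  0.0491 0.0393] yaw 0.0485 q6 1.52 t 46.8 width 0.0117
now dx -0.0002 dy -0.0002 dz -0.0001
after turn dx -0.0002 dy -0.0002 dz -0.0001
rz -0.0000
[ 2.31799173 -0.39621911  3.52871313]
```

Emit:
arm_command([
  {"dx": 0, "dy": 0, "dz": 0, "rx": 0, "ry": 0, "rz": 0, "gripper": -0.4},
  {"dx": 0, "dy": 0, "dz": 0, "rx": 0, "ry": 0, "rz": 0, "gripper": -0.4},
  {"dx": 0, "dy": 0, "dz": 0, "rx": 0, "ry": 0, "rz": 0, "gripper": -0.4},
  {"dx": 0, "dy": 0, "dz": 0, "rx": 0, "ry": 0, "rz": 0, "gripper": -0.4},
  {"dx": 0, "dy": 0, "dz": -0.02, "rx": 0, "ry": 0, "rz": 0, "gripper": -0.4},
  {"dx": 0, "dy": 0, "dz": -0.035, "rx": 0, "ry": 0, "rz": 0, "gripper": -0.4},
  {"dx": 0, "dy": 0, "dz": -0.035, "rx": 0, "ry": 0, "rz": 0, "gripper": -0.4},
  {"dx": 0, "dy": 0, "dz": -0.03, "rx": 0, "ry": 0, "rz": 0, "gripper": -0.4},
])

```text
clock: 47.45
tcp_pos: [0.5477, 0.0491, 0.1602]
ee_rot: [3.142, 0.0, 0.048]
force: [0.6, 0.9, 0.1]
gripper_width: 0.0281
grasp_force: 0.0
```

Emit:
arm_command([
  {"dx": -0.01, "dy": -0.038, "dz": -0.01, "rx": 0, "ry": 0, "rz": 0, "gripper": -0.4},
  {"dx": -0.01, "dy": -0.038, "dz": -0.01, "rx": 0, "ry": 0, "rz": 0, "gripper": -0.4},
  {"dx": -0.01, "dy": -0.038, "dz": -0.01, "rx": 0, "ry": 0, "rz": 0, "gripper": -0.4},
  {"dx": -0.01, "dy": -0.038, "dz": -0.01, "rx": 0, "ry": 0, "rz": 0, "gripper": -0.4},
  {"dx": -0.01, "dy": -0.038, "dz": 0, "rx": 0, "ry": 0, "rz": 0, "gripper": -0.4},
  {"dx": -0.01, "dy": -0.038, "dz": 0, "rx": 0, "ry": 0, "rz": 0, "gripper": -0.4},
  {"dx": -0.01, "dy": -0.038, "dz": 0, "rx": 0, "ry": 0, "rz": 0, "gripper": -0.4},
  {"dx": 0, "dy": 0, "dz": 0, "rx": 0, "ry": 0, "rz": 0, "gripper": -0.4},
])

```text
clock: 48.12
tcp_pos: [0.4622, 0.3172, 0.1984]
ee_rot: [-3.139, 0.001, 0.054]
force: [1.0, -0.3, -0.0]
gripper_width: 0.0282
grasp_force: 0.0
```

```bash
python3 -c "
from m import *
T=ctrl.capture('top');S=ctrl.capture('side');cv2.imwrite('pics/rawt.png',T[:,:,::-1]);cv2.imwrite('pics/raws.png',S[:,:,::-1])
a=cv2.resize(T[140:205,225:325,::-1],(800,520),interpolation=2)
cv2.imwrite('pics/f1.png',a)
O=np.array([.6085,-.068]);X=np.array([.9988,.0485]);Y=np.array([-.0485,.9988])
v,u=np.mgrid[0:420,0:560];P=plane('top',np.c_[u.ravel(),v.ravel()],.034)[:,:2]-O;x=(P@X);y=(P@Y);I=T.reshape(-1,3).max(1).astype(int)
for b in(.12,.04,-.04):
    k=(abs(y-b)<.018)&(x>-.073)&(x<-.005);bg=np.percentile(I[k],90);w=np.clip((bg-I)/(bg-40.),0,1)*k
    # tail edge (expect -66) from column coverage, plate front part lateral centre
    q=k&(abs(y-b)<.005);tail=-.005-.068*w[q].mean()
    f=k&(x>-.03)&(abs(y-b)<.0125)
    r=k&(x<-.045)
    print(b,'tail',tail.round(4),'lat front',(y[f]*w[f]).sum()/w[f].sum(),'rear',(y[r]*w[r]).sum()/w[r].sum())
h=cv2.cvtColor(T,cv2.COLOR_RGB2HSV);m=cv2.inRange(h,(45,40,40),(90,255,255));m[:,:230]=0;m[:,400:]=0
k,l,s,c=cv2.connectedComponentsWithStats(m)
for i in range(1,k):
    if s[i,4]<100: continue
    p=np.argwhere(l==i)[:,::-1];w=plane('top',p,.0677)[:,:2]-O;print('wheel y',(w@Y).min(),(w@Y).max(),'mid',((w@Y).min()+(w@Y).max())/2,'x far',(plane('top',p,.0677+.02)[:,:2]-O)@X@np.zeros(len(p)) if 0 else (w@X).max())
"
```

```text
0.12 tail -0.0651 lat front 0.11772518969579737 rear 0.11884695044678922
0.04 tail -0.0637 lat front 0.03858352347302095 rear 0.03936019514177851
-0.04 tail -0.065 lat front -0.040943518131447226 rear -0.04037611383000481
wheel y 0.10285718625391264 0.13676672403054616 mid 0.11981195514222939 x far 0.061560912628741485
wheel y 0.0224110587867789 0.053145105245049645 mid 0.037778082015914274 x far 0.061290156506238036
wheel y -0.06056920836768012 -0.025447451492209887 mid -0.04300832992994501 x far 0.06070814196789069
wheel y -0.13963735491387672 -0.043005253104404166 mid -0.09132130400914044 x far -0.29445110792112555
```

View pics/f1.png

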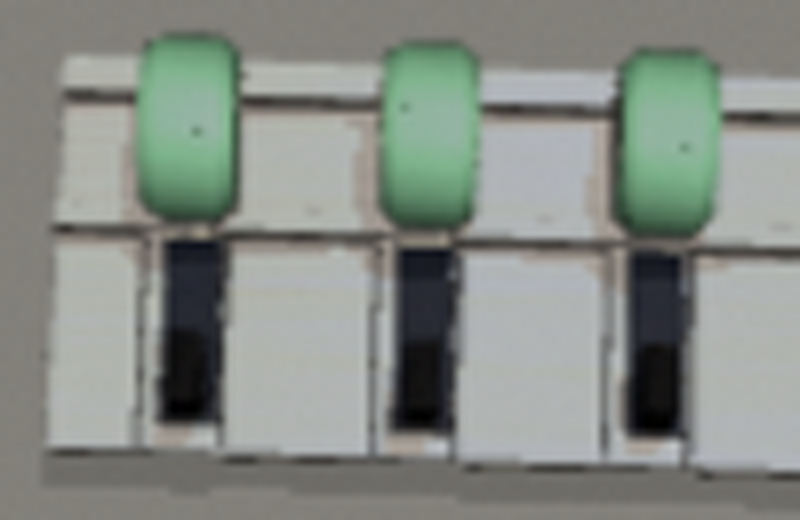

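```bash
python3 -c "
import cv2
s=cv2.imread('pics/raws.png')[150:265,190:315];cv2.imwrite('pics/f2.png',cv2.resize(s,None,fx=5.2,fy=5.2,interpolation=2))"
```

```text
(no output)
```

View pics/f2.png

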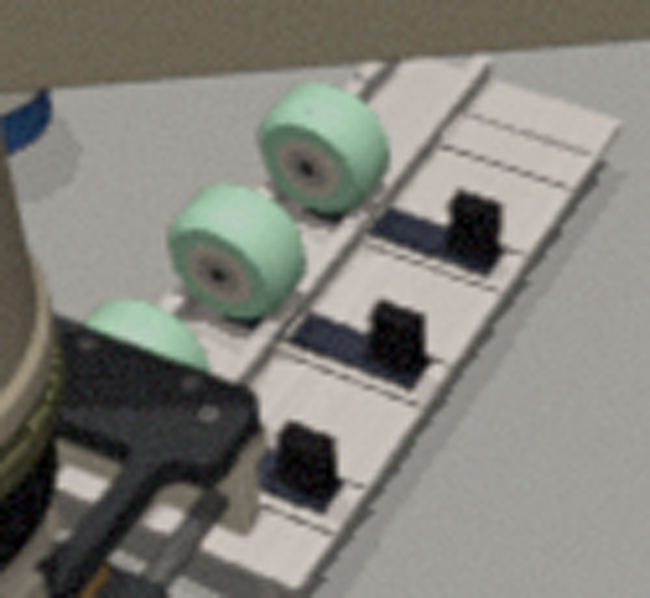

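The last crop shows the blades flat and straight in their slots with the scribe at the rail face. The wheels rest on both rails, and the arm is clear. By the top view, every offset is about 3 mm or less.

```bash
python3 -c "
from bench import ctrl
print(ctrl.sign_off())"
```

```text
the job is handed in; nothing more can be done
None
```

I handed the job in with all three wheels seated in bays 0–2, one blade under each, and offsets measured at about 3 mm or less; the hand-in returned no verdict.

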